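Load the kebab grill and set it going

TASK

Load the kebab grill: draw its front rail right back, lay every kebab from the glass board in a station of its own with the point towards the front rail, and push the rail fully home so that each spit is held between its drive socket at the back and its cup in the rail. Then slide the selector on the control panel all the way to its left end stop, and last set the timer to 10 minutes the way a wind-up timer needs it: wind it on past 15 and come back down to 10. Leave the other things on the worktop where they are.

Things in the scene. Friction and masses are not known exactly. Their poses are not given: they have to be found in the camera images.
- grill: Fixed kebab grill, 228 x 360 mm: steel drip tray, dark drive housing 118 mm high at the back, control panel 71 mm high on the left (y 128 to 232 mm). Origin on the worktop; x from the front rail to the drive housing, y left, z up. Three spit stations, axes along x, 75 mm apart, 85 mm up; each has two open steel V-cradles, at x = -61 and +37 (mouth 37 mm wide, top 13 mm above the axis).
- glass_board: Glass worktop saver, 413 mm (its x, across the worktop) by 291 by 7 mm, under the kebabs; origin under its middle; stays put. Overhead, a cabinet with a microwave overhangs the back of the worktop: its underside is 0.45 m up, its front at world x = 0.59 (microwave handle 0.55, from 0.47 m up), for y from -0.33 to 0.41; keep wrist and forearm in front of it.
- station_1 (a point): Right-hand station (grill x 0, y -75, z 85 mm), axes as the grill: where a kebab's middle lies once held. Drive socket behind it: 13 mm hole, mouth at x = +58, 12 mm deep; cup in the front rail: 13 mm hole, 11 mm deep. Lay a kebab in the cradles with its middle 12 to 24 mm in front of here (18 is best), clear of socket and drawn-back rail; the rail then pushes it back.
- station_2 (a point): Middle station (grill x 0, y 0, z 85 mm), axes as the grill: where a kebab's middle lies once held. Drive socket behind it: 13 mm hole, mouth at x = +58, 12 mm deep; cup in the front rail: 13 mm hole, 11 mm deep. Lay a kebab in the cradles with its middle 12 to 24 mm in front of here (18 is best), clear of socket and drawn-back rail; the rail then pushes it back.
- station_3 (a point): Left-hand station (grill x 0, y 75, z 85 mm), axes as the grill: where a kebab's middle lies once held. Drive socket behind it: 13 mm hole, mouth at x = +58, 12 mm deep; cup in the front rail: 13 mm hole, 11 mm deep. Lay a kebab in the cradles with its middle 12 to 24 mm in front of here (18 is best), clear of socket and drawn-back rail; the rail then pushes it back.
- kebab_1_mid (a point): Middle of a kebab's food (may be absent), on the rod, half-way up. Steel spit rod 8 mm thick along x, pointed tip at x = -78 mm, square drive end at +68; squared food from x = -31 to +31, 32 mm wide and high, to be gripped across its middle. About 0.12 kg. Starts flat on the glass board (top 7 mm above the worktop), tip roughly towards the robot.
- kebab_2_mid (a point): Middle of a kebab's food (may be absent), on the rod, half-way up. Steel spit rod 8 mm thick along x, pointed tip at x = -78 mm, square drive end at +68; squared food from x = -31 to +31, 32 mm wide and high, to be gripped across its middle. About 0.12 kg. Starts flat on the glass board (top 7 mm above the worktop), tip roughly towards the robot.
- kebab_3_mid (a point): Middle of a kebab's food (may be absent), on the rod, half-way up. Steel spit rod 8 mm thick along x, pointed tip at x = -78 mm, square drive end at +68; squared food from x = -31 to +31, 32 mm wide and high, to be gripped across its middle. About 0.12 kg. Starts flat on the glass board (top 7 mm above the worktop), tip roughly towards the robot.
- rail (a joint): Front rail, the sliding tailstock of all stations, m along grill +x: 0 = drawn right back towards the robot (stop; its cup face is then at grill x = -107 mm), 0.039 = fully home (stop; face at -68). 3 N of friction, about 1 N more for each kebab; stays where it is left. Starts part closed: kebabs go in only when it is drawn back.
- rail_grip (a point): Middle of the upright black grip on top of the front rail, 16 mm (x) by 30 mm (y), 44 mm high, spanning 22 mm above and below this point; moves with the rail. Axes as the grill.
- selector (a joint): Drive selector slide on the control panel, in metres: 0 = right end (off), 0.040 = left end stop (spits turning), along grill +y. 2 N of friction, stays where it is left.
- selector_top (a point): Middle of the top of the selector's black grip block, 16 mm (x) by 14 mm (y), 38 mm high, on an aluminium track; moves with it. Axes as the grill. The timer knob stands 58 mm in front of it: grip the block along y.
- timer (a joint): Wind-up timer knob, rad, clockwise from above counts up: 0 = zero, 4.712 = 60 minutes; 10 minutes is 0.785, 15 is 1.178. Stays where it is left (friction 0.04 N m). White ticks on the panel: zero straight to the front, then one every 5 minutes clockwise, every third one longer: 10 is the second after zero, 15 the third (long).
- timer_grip (a point): On the timer knob's axis at the height to grip. Its grip bar along x is 36 mm long, 14 mm thick, from 25 mm below to 7 mm above this point; the white line on top points along this frame's -x, which turns with the knob (towards the grill's front at zero).
- lemon_1_mid (a point): Lemon on the glass board, 72 x 57 x 58 mm; leave alone.
- spice_jar_2_mid (a point): Spice jar standing on the glass board, 43 mm across, 102 mm high; leave alone.
- table_fork_mid (a point): Fork on the left of the glass board, 193 mm long; leave alone.
- bean_tin_mid (a point): Food tin behind the grill, 57 mm across, 72 mm high; leave alone.
- tumbler_used_mid (a point): Glass tumbler behind the board, 82 mm across, 93 mm high; leave alone.
- mug_stripe_mid (a point): Mug behind the board, 83 mm across, 94 mm high; leave alone.

How it is judged:
By the outcome, as a careful person would: the job done as asked, in the order asked, and still so for the second after the job is handed in, with the robot touching nothing.
Of kebab_1, kebab_2, kebab_3 only 2 to 3 are there at a start; the rules pass over those that are not, and their reading is None.
At some moment in a run one of kebab_1, kebab_2, kebab_3 may be knocked a few centimetres aside while the robot is not near it.
Once in a run the grip may slacken for a moment while it holds something.
It also fails if it takes over 208 s, if anything falls off the work surface, if the arm or the gripper's body presses on something with over 40 N, if the wrist force passes 120 N, or if a joint passes its speed limit or range.

ROBOT

A 6-joint arm with a two-finger parallel gripper is mounted at the origin on a cart in front of the work surface, level with it; the furniture and walls round the work are solid. World frame = base frame: x ahead of the robot, y to its left, z up, the work surface at z = 0. Lengths are in m, angles in rad, forces in N, time in s.
With the tool pointing down it reaches from about 0.35 to 0.775 m from the base axis. Payload 7.3 kg.
Tool frame: the origin (TCP) lies at the very end of the fingers, on their centre line; the grasp point (between the pads) lies 19 mm behind it; x points along the fingers, y is the direction in which the jaws open and shut, and the axes are right-handed (so a half turn about x gives the same grasp; the last joint's range is limited). The gripper opens to 92 mm and grips with 3 to 60 N. Pads are 19 mm wide; open, the fingers measure 130 mm over their backs; the gripper's body (75 mm by 190 mm) begins 47 mm behind the grasp point.
Start: joints at [-1.413, 0.342, 1.524, -0, 1.275, -0.146], TCP at [0.157, -0.501, 0.227] pointing down, gripper open.
Joint ranges: [-2.53, 2.53], [-0.77, 2.02], [0.04, 2.7], [-1, 4.14], [0.28, 2.66], [-3.11, 3.11]. Speed limits (rad/s): [2.57, 2.57, 3.14, 3.14, 3.14, 3.14].

INTERFACE

Orientations are given as [roll, pitch, yaw] about the fixed x, y, z axes, in that order (R = Rz(yaw) Ry(pitch) Rx(roll)).
In Python, from cell import observe, vision, job gives the robot as it stands.
- The arm moves only by the tool send_rows, never from a script. Its argument "motion" is a list of rows, each an object with "hand": the opening, from -1 (shut) to 1 (fully open), so that 0 is half open; "slide": the shift along the tool's x, y, z in mm, a list of three; "spin": the turn about the tool's x in rad. In form: [{"hand": hand, "slide": [tx, ty, tz], "spin": spin}, ...]. A call has 1 to 8 rows; each row shifts and turns the pose as measured when the row begins, along the tool's axes as they then stand; what a row does not reach is not made up. A row lasts 1/10 s, in which the tool goes at most 50 mm and 8.59 degrees, less where a joint would pass 70% of its speed; a pose out of reach is approached as far as the arm can. A call with a gripper value outside its range is refused whole. The fingers move at their own pace and stop on an object; "grip_force" is the grip in N (left out, the last holds). Time passes only in rows, so rows that do not move let the fingers close. It gives the time, the measured TCP pose, the force and the opening at its end, in the units of the state.
- observe(): the state, without advancing time (a new reading comes with each control period).
- vision.read_camera(name): name is "scene" or "top" or "wrist"; returns a dict with "pixels" (384x512x3 uint8, blue, green, red), "range_z" (384x512 float32, m along the optical axis (not along the pixel's ray), 0 where there is no reading), "fx", "fy", "cx", "cy" (pixels), "distortion" ([k1, k2, p1, p2, k3] as OpenCV has them; the pictures are not rectified), "world_from_camera" (4x4, takes a point from camera to world coordinates); the wrist camera has in their place "T_tool_cam" (4x4, takes a point from camera to tool coordinates, whose origin is the TCP and whose axes are the tool frame's). Camera axes: x right, y down, z forward; pixel columns grow to the right and rows downward; lengths in m; the calibration is good to about 2 mm. A picture is of the moment at which its call begins: read the wrist's pose just before it.
- job.hand_in(): hands the job in, once; it reports no verdict.
Trained networks look in a picture, given as the dict that the camera call returned (one of the last four; its "shot" number tells which), for a name from the list of things; names that differ only in an ending like _2 or _b are one class to them, and where a whole thing is asked for, a point or a joint stands for the part that bears it (a point fixed in the world has none). Each returns a list of dicts, best first, with "conf" (0 to 1); they miss things now and then, are a little off and sometimes report something else, mostly with a low value. They report only what shows in the picture. A call takes as long as a camera call.
- vision.search_frame(picture, thing): "uv" ([column, row] in pixels, amid what is visible of it).
- vision.cut_out(picture, thing): "mask" (384x512 bool, what is visible of it) and "uv" ([column, row] in pixels, amid what is visible of it).
The state is a dict: "time": time; "qpos": joint angles; "qvel": joint speeds; "joint_efforts": joint torques, N m; "tool_pos": TCP position; "tool_rot": TCP orientation; "contact_force": force on the tool from outside, world axes, zero at the start; "torque": the same for the moment, N m; "opening": finger opening in m.
Only numpy, scipy, OpenCV 4.12 (cv2) and the standard library are available. Lean on these libraries where they do the work, as an engineer would, in place of code of your own. Each camera call takes 0.05 s, during which the arm holds its last target.

## Working session

There is one attempt and no reset: what is moved stays moved. The work goes in short steps, Python scripts to look and compute and a tool call to move; the robot and the scene stay as the last step left them, time stands still between calls to the robot, and variables do not carry over. Pictures are saved under pics/ and viewed, and the job is handed in when it is done.

Besides the shell and the picture viewer there is one more tool, called after ">>>" as name(argument=value, ...) on one line, values as JSON. send_rows: Moves the arm, as the interface text tells. Its arguments: {"type":"object","properties":{"motion":{"type":"array","items":{"type":"object","properties":{"hand":{"type":"number"},"slide":{"type":"array","items":{"type":"number"}},"spin":{"type":"number"}}}},"grip_force":{"type":"number"}},"required":["motion"]}

```bash
mkdir -p pics; ls; cat > h.py <<'E'
import numpy as np, cv2, sys
from cell import observe, vision, job
from scipy.spatial.transform import Rotation as R
def Tt(o=None):
    o=o or observe(); T=np.eye(4); T[:3,:3]=R.from_euler('xyz',o['tool_rot']).as_matrix(); T[:3,3]=o['tool_pos']; return T
def cam(name):
    T=Tt(); p=vision.read_camera(name)
    p['W']=T@np.array(p['T_tool_cam']) if name=='wrist' else np.array(p['world_from_camera'])
    return p
def K(p): return np.array([[p['fx'],0,p['cx']],[0,p['fy'],p['cy']],[0,0,1.]])
def cloud(p):
    h,w=p['range_z'].shape
    g=np.stack(np.meshgrid(np.arange(w),np.arange(h)),-1).reshape(-1,1,2).astype(np.float64)
    n=cv2.undistortPoints(g,K(p),np.array(p['distortion'])).reshape(h,w,2)
    z=p['range_z'].astype(float); c=np.dstack([n*z[...,None],z])
    P=c@p['W'][:3,:3].T+p['W'][:3,3]; P[z==0]=np.nan
    return P
def ray(p,uv,zw):
    n=cv2.undistortPoints(np.array([[uv]],float),K(p),np.array(p['distortion'])).reshape(2)
    d=p['W'][:3,:3]@np.array([n[0],n[1],1]); o=p['W'][:3,3]
    return o+d*(zw-o[2])/d[2]
def proj(p,X):
    X=np.atleast_2d(X).astype(float); M=np.linalg.inv(p['W'])
    Y=X@M[:3,:3].T+M[:3,3]
    return cv2.projectPoints(Y,np.zeros(3),np.zeros(3),K(p),np.array(p['distortion']))[0].reshape(-1,2)
def save(p,fn,crop=None,s=1.5):
    im=p['pixels']
    if crop: im=im[crop[1]:crop[3],crop[0]:crop[2]]
    cv2.imwrite('pics/'+fn,cv2.resize(im,None,fx=s,fy=s,interpolation=cv2.INTER_CUBIC))
E
python3 - <<'E'
from h import *
o=observe(); print(o)
for n in ['scene','top','wrist']:
    p=cam(n); save(p,n+'0.png'); np.savez(n+'0.npz',**{k:np.array(v) for k,v in p.items()})
    print(n,p['W'].round(3).tolist(),p['fx'],p['shot'])
    for t in ['grill','kebab_1_mid','rail_grip','selector_top','timer_grip','glass_board']:
        r=vision.search_frame(p,t); print(t,[(np.round(a['uv'],1).tolist(),round(a['conf'],2)) for a in r[:5]])
E
```

```text
pics
{'time': 0.0, 'qpos': array([-1.41299469e+00,  3.42725342e-01,  1.52504280e+00,  2.36391021e-05,
        1.27539500e+00, -1.46021759e-01]), 'qvel': array([-5.89166078e-04, -4.93561019e-04,  1.17743908e-03,  6.17132709e-04,
        8.96927566e-05, -1.24863459e-04]), 'joint_efforts': array([-1.87609367e-03, -4.31251359e+01, -2.44214541e+01,  7.15456414e-02,
        5.61223039e-02, -1.36516101e-04]), 'tool_pos': array([ 0.15701557, -0.5005327 ,  0.22603461]), 'tool_rot': array([-1.73121038,  1.56922568,  1.71419877]), 'contact_force': array([ 0.80364323,  0.58961338, -0.01710756]), 'torque': array([ 0.05345645,  0.00700502, -0.00451204]), 'opening': 0.09182925139243306}
scene [[-0.447, -0.635, 0.63, -0.157], [-0.895, 0.329, -0.302, 0.327], [-0.016, -0.698, -0.715, 0.964], [0.0, 0.0, 0.0, 1.0]] 413.45657412182214 1
grill [([314.3, 199.2], 0.66)]
kebab_1_mid [([211.8, 259.8], 0.53)]
rail_grip [([210.1, 179.5], 0.69)]
selector_top [([315.4, 205.3], 0.61)]
timer_grip [([323.4, 220.7], 0.54)]
glass_board [([188.8, 250.8], 0.8), ([316.1, 196.4], 0.5)]
top [[0.12, -0.905, 0.409, 0.017], [-0.993, -0.109, 0.049, -0.111], [0.001, -0.412, -0.911, 1.388], [0.0, 0.0, 0.0, 1.0]] 451.2734981133216 2
grill [([343.9, 220.5], 0.71)]
kebab_1_mid [([185.8, 223.4], 0.6)]
rail_grip [([349.6, 249.4], 0.78)]
selector_top []
timer_grip []
glass_board [([185.4, 205.3], 0.78), ([230.4, 172.1], 0.74)]
wrist [[0.299, -0.922, -0.245, 0.223], [-0.954, -0.289, -0.078, -0.481], [0.001, 0.257, -0.966, 0.384], [0.0, 0.0, 0.0, 1.0]] 324.08068214571955 3
grill []
kebab_1_mid []
rail_grip []
selector_top []
timer_grip []
glass_board []
```

View pics/scene0.png

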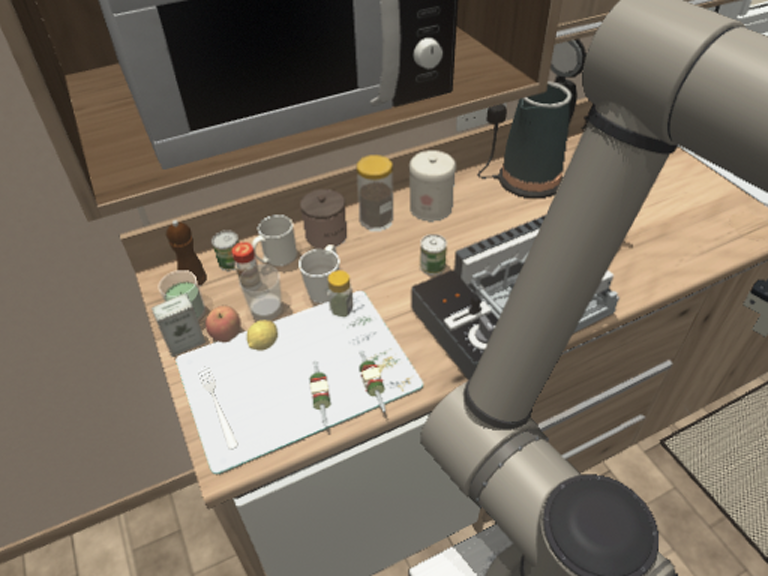

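View pics/top0.png

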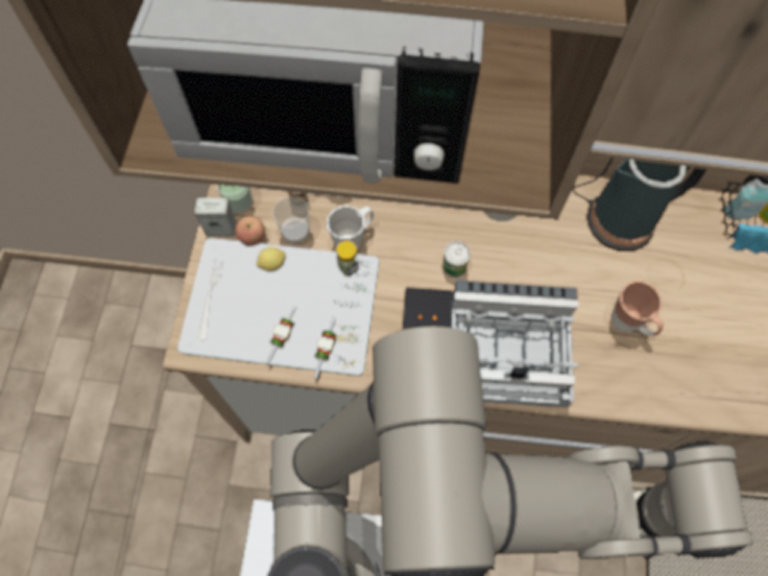

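View pics/wrist0.png

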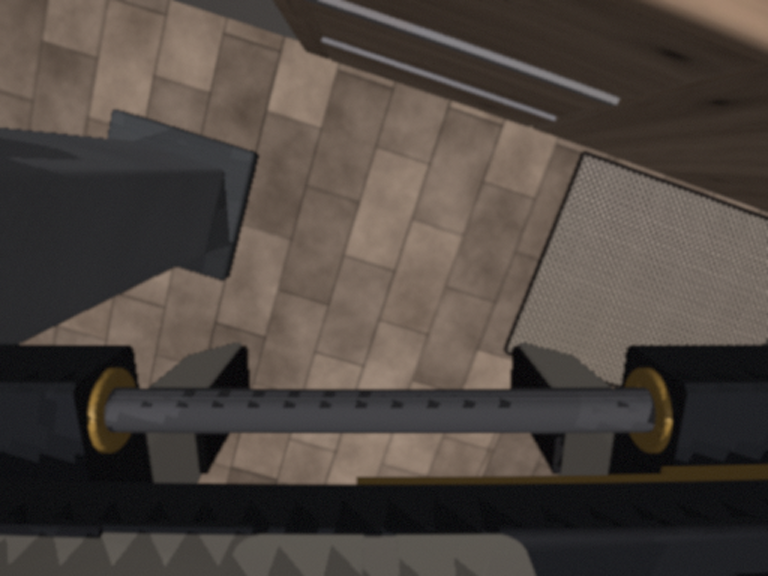

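Two kebabs on the board (top picture at about (283,333) and (326,347), in the 1.5x view); the grill lies right of centre, with the arm hiding part of the panel. Now the 3D estimates.

```bash
cat > topv.py <<'E'
from h import *
p={k:v for k,v in np.load('top0.npz',allow_pickle=True).items()}
P=cloud(p)
for uv in [(188,222),(217,231),(346,248),(304,172),(180,172),(231,172)]:
    print(uv,P[uv[1],uv[0]].round(3))
im=p['pixels']
# orthographic height map x 0.25..0.75, y -0.45..0.45 2mm
x0,y0,s=0.25,0.5,0.002
H=np.zeros((300,500));C=np.zeros((300,500,3),np.uint8)
for a,b in zip(P.reshape(-1,3),im.reshape(-1,3)):
    if np.isnan(a[0]) or a[2]>0.3: continue
    i=int((0.8-a[0])/s*1.0); j=int((y0-a[1])/s)
    if 0<=i<275 and 0<=j<500: 
        if a[2]>H[i,j]-1: H[i,j]=a[2];C[i,j]=b
cv2.imwrite('pics/ortho0.png',np.vstack([cv2.resize(C,(750,450)) ]))
E
python3 topv.py
```

```text
(188, 222) [0.491 0.156 0.04 ]
(217, 231) [0.474 0.06  0.035]
(346, 248) [ 0.43  -0.33   0.146]
(304, 172) [ 0.699 -0.196  0.068]
(180, 172) [0.653 0.209 0.063]
(231, 172) [0.651 0.037 0.108]
```

View pics/ortho0.png

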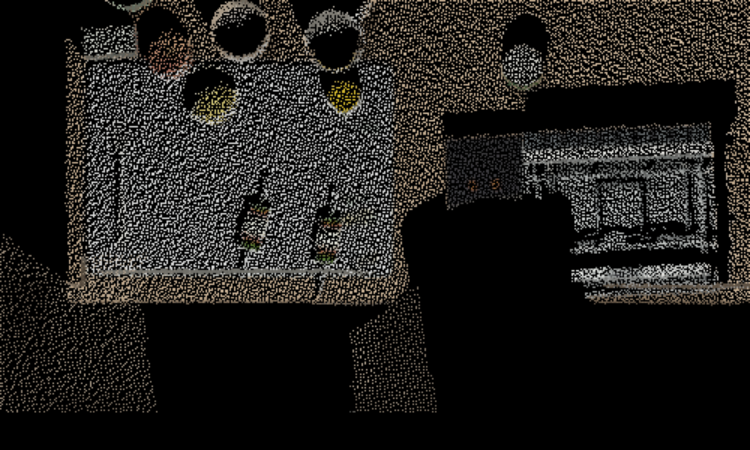

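```bash
cat >> h.py <<'E'
def toolyaw(T=None):
    T=Tt() if T is None else T; return np.arctan2(T[1,1],T[0,1])
def plan(target,yaw=None,n=None):
    """rows to TCP target (world) with tool-y at world yaw; spin distributed"""
    T=Tt(); y0=toolyaw(T); d=np.array(target)-T[:3,3]
    dy=0 if yaw is None else (yaw-y0+np.pi)%(2*np.pi)-np.pi
    n=n or int(max(np.ceil(np.linalg.norm(d)/0.045),np.ceil(abs(dy)/0.14),1))
    rows=[]
    for i in range(n):
        A=R.from_rotvec([0,0,dy*i/n]).as_matrix()@T[:3,:3]
        rows.append('{"hand":H,"slide":%s,"spin":%.3f}'%((A.T@d/n*1000).round(1).tolist(),-dy/n))
    print('yaw',round(y0,3),'dyaw',round(dy,3),'d',d.round(4).tolist(),'total tool mm',(T[:3,:3].T@d*1000).round(1).tolist(),n)
    for k in range(0,n,8): print('['+','.join(rows[k:k+8])+']')
E
python3 -c "
from h import *
plan((0.42,-0.29,0.33),-1.57)
plan((0.42,-0.29,0.33),1.57)
"
```

```text
yaw -1.267 dyaw -0.303 d [0.2629, 0.211, 0.1032] total tool mm [-103.3, -122.7, -314.0] 8
[{"hand":H,"slide":[-12.9, -15.3, -39.3],"spin":0.038},{"hand":H,"slide":[-12.9, -16.8, -38.6],"spin":0.038},{"hand":H,"slide":[-12.9, -18.3, -38.0],"spin":0.038},{"hand":H,"slide":[-12.9, -19.7, -37.3],"spin":0.038},{"hand":H,"slide":[-12.9, -21.1, -36.5],"spin":0.038},{"hand":H,"slide":[-12.9, -22.4, -35.7],"spin":0.038},{"hand":H,"slide":[-12.9, -23.8, -34.8],"spin":0.038},{"hand":H,"slide":[-12.9, -25.1, -33.9],"spin":0.038}]
yaw -1.267 dyaw 2.837 d [0.2629, 0.211, 0.1032] total tool mm [-103.3, -122.7, -314.0] 21
[{"hand":H,"slide":[-4.9, -5.8, -15.0],"spin":-0.135},{"hand":H,"slide":[-4.9, -3.8, -15.6],"spin":-0.135},{"hand":H,"slide":[-4.9, -1.6, -16.0],"spin":-0.135},{"hand":H,"slide":[-4.9, 0.5, -16.0],"spin":-0.135},{"hand":H,"slide":[-4.9, 2.7, -15.8],"spin":-0.135},{"hand":H,"slide":[-4.9, 4.8, -15.3],"spin":-0.135},{"hand":H,"slide":[-4.9, 6.8, -14.5],"spin":-0.135},{"hand":H,"slide":[-4.9, 8.7, -13.5],"spin":-0.135}]
[{"hand":H,"slide":[-4.9, 10.4, -12.2],"spin":-0.135},{"hand":H,"slide":[-4.9, 12.0, -10.7],"spin":-0.135},{"hand":H,"slide":[-4.9, 13.3, -9.0],"spin":-0.135},{"hand":H,"slide":[-4.9, 14.4, -7.1],"spin":-0.135},{"hand":H,"slide":[-4.9, 15.2, -5.1],"spin":-0.135},{"hand":H,"slide":[-4.9, 15.8, -3.0],"spin":-0.135},{"hand":H,"slide":[-4.9, 16.0, -0.8],"spin":-0.135},{"hand":H,"slide":[-4.9, 16.0, 1.3],"spin":-0.135}]
[{"hand":H,"slide":[-4.9, 15.7, 3.5],"spin":-0.135},{"hand":H,"slide":[-4.9, 15.1, 5.6],"spin":-0.135},{"hand":H,"slide":[-4.9, 14.2, 7.5],"spin":-0.135},{"hand":H,"slide":[-4.9, 13.0, 9.4],"spin":-0.135},{"hand":H,"slide":[-4.9, 11.7, 11.0],"spin":-0.135}]
```

>>> send_rows(motion=[{"hand": 1,"slide": [-26,-15,-39],"spin": 0.038},{"hand": 1,"slide": [-26,-17,-38],"spin": 0.038},{"hand": 1,"slide": [-26,-18,-38],"spin": 0.038},{"hand": 1,"slide": [-13,-20,-37],"spin": 0.038},{"hand": 1,"slide": [-13,-21,-36],"spin": 0.038},{"hand": 1,"slide": [0,-22,-36],"spin": 0.038},{"hand": 1,"slide": [0,-24,-35],"spin": 0.038},{"hand": 1,"slide": [0,-25,-34],"spin": 0.038}], grip_force=30)

```text
time: 1.85
tool_pos: [0.4266, -0.2887, 0.3356]
tool_rot: [2.813, 1.568, -0.351]
contact_force: [-0.0, -0.8, 1.1]
opening: 0.0917
```

```bash
cat > look.py <<'E'
from h import *
def look(n,fn,things,s=1.5):
    p=cam(n); save(p,fn+'.png',s=s); P=cloud(p)
    np.savez(fn+'.npz',**{k:np.array(v) for k,v in p.items()})
    for t in things:
        for a in vision.cut_out(p,t)[:4]:
            m=a['mask']&~np.isnan(P[...,0]); Q=P[m]
            if len(Q)==0: print(t,'empty');continue
            zt=np.percentile(Q[:,2],97); top=Q[Q[:,2]>zt-0.008]
            print(t,round(a['conf'],2),np.round(a['uv']).tolist(),'n',len(Q),'ztop',zt.round(4),'topmean',top.mean(0).round(4),'top ext',top.min(0)[:2].round(4),top.max(0)[:2].round(4))
    return p,P
E
python3 - <<'E'
from look import *
o=observe();print(o['time'],o['tool_pos'].round(4),o['tool_rot'].round(3),o['qpos'].round(3))
look('wrist','w1',['rail_grip','selector_top','timer_grip','grill'])
look('top','t1',['rail_grip','selector_top','timer_grip','kebab_1_mid'])
E
```

```text
1.85 [ 0.4266 -0.2887  0.3356] [ 2.813  1.568 -0.351] [-7.450e-01  2.610e-01  1.341e+00  1.000e-03  1.537e+00  8.490e-01]
rail_grip 0.8 [291.0, 160.0] n 3422 ztop 0.1462 topmean [ 0.4367 -0.3323  0.1451] top ext [ 0.4279 -0.3472] [ 0.4441 -0.3178]
selector_top 0.78 [147.0, 117.0] n 328 ztop 0.118 topmean [ 0.4948 -0.1671  0.1159] top ext [ 0.487  -0.1732] [ 0.5028 -0.1587]
timer_grip 0.78 [145.0, 163.0] n 763 ztop 0.1139 topmean [ 0.437  -0.1546  0.1122] top ext [ 0.4197 -0.161 ] [ 0.4539 -0.1463]
timer_grip 0.35 [289.0, 159.0] n 3443 ztop 0.1462 topmean [ 0.4367 -0.3322  0.145 ] top ext [ 0.4277 -0.3472] [ 0.4441 -0.3178]
grill 0.6 [238.0, 91.0] n 50544 ztop 0.1172 topmean [ 0.5767 -0.3014  0.1169] top ext [ 0.4197 -0.453 ] [ 0.6139 -0.1456]
rail_grip 0.89 [353.0, 250.0] n 504 ztop 0.1474 topmean [ 0.4341 -0.3309  0.1459] top ext [ 0.4278 -0.3448] [ 0.4433 -0.315 ]
kebab_1_mid 0.67 [349.0, 253.0] n 2447 ztop 0.2658 topmean [ 0.3132 -0.2184  0.5884] top ext [ 0.2239 -0.3613] [ 0.4617 -0.1039]
```

View pics/w1.png

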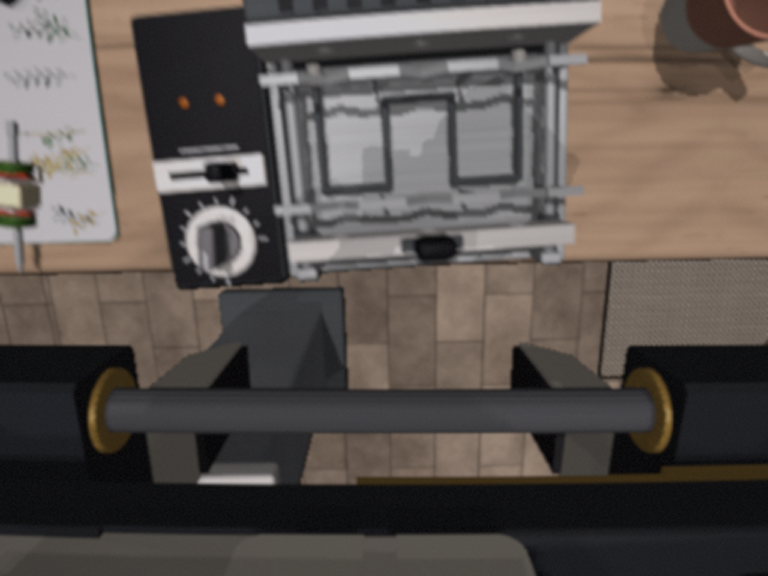

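View pics/t1.png

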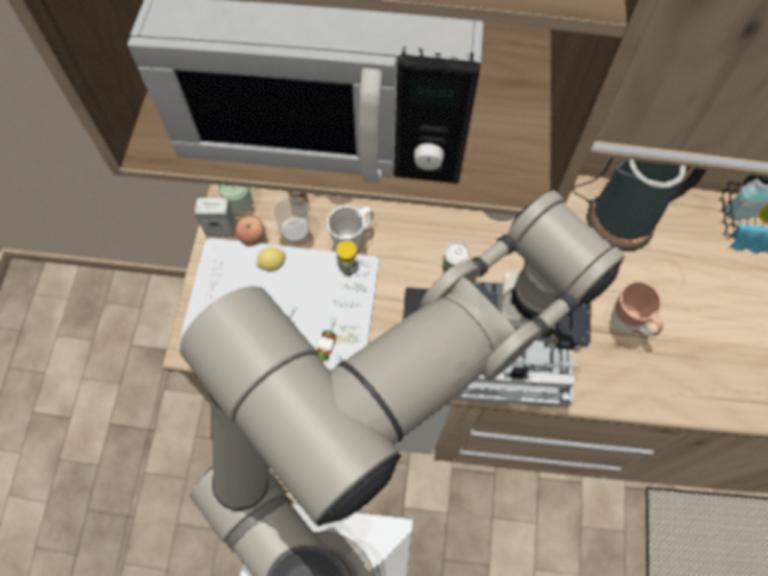

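```bash
cat > grill.py <<'E'
from h import *
def fitgrill(fn):
    p={k:v for k,v in np.load(fn+'.npz',allow_pickle=True).items()}
    P=cloud(p).reshape(-1,3); P=P[~np.isnan(P[:,0])]
    def edge(lo,hi,xr,yr,f,q):
        m=(P[:,2]>lo)&(P[:,2]<hi)&(P[:,0]>xr[0])&(P[:,0]<xr[1])&(P[:,1]>yr[0])&(P[:,1]<yr[1]); Q=P[m]
        b=np.floor(Q[:,1]/0.008); X=[];Y=[]
        for k in np.unique(b):
            s=Q[b==k]
            if len(s)>5: X.append(s[:,1].mean());Y.append(np.percentile(s[:,0],q))
        X=np.array(X);Y=np.array(Y)
        for _ in range(4):
            c=np.polyfit(X,Y,1); r=Y-np.polyval(c,X); k=abs(r)<max(0.0015,2*r.std()); X,Y=X[k],Y[k]
        return c,r.std(),len(X),(X.min(),X.max())
    print('housing top front',edge(0.112,0.122,(0.5,0.7),(-0.5,-0.2),0,2))
    for lo,hi in [(0.06,0.075),(0.075,0.09),(0.09,0.105)]:
        try: print('rail',lo,edge(lo,hi,(0.38,0.475),(-0.44,-0.2),0,3),edge(lo,hi,(0.38,0.475),(-0.44,-0.2),0,97))
        except Exception as e: print(e)
    # height histogram near rail
    for yy in (-0.40,-0.38,-0.28,-0.25):
        m=abs(P[:,1]-yy)<0.004; Q=P[m]; Q=Q[np.argsort(Q[:,0])]
        b=np.floor(Q[:,0]/0.004); print(yy,[(round(k*4),int(np.max(Q[b==k][:,2])*1000)) for k in np.unique(b) if 95<k<155])
    # left panel edge, panel z~71
    m=(P[:,2]>0.066)&(P[:,2]<0.076)&(P[:,1]>-0.24)&(P[:,1]<-0.05)&(P[:,0]>0.4)&(P[:,0]<0.6); Q=P[m]
    b=np.floor(Q[:,0]/0.01)
    A=np.array([(Q[b==k][:,0].mean(),np.percentile(Q[b==k][:,1],98.5),np.percentile(Q[b==k][:,1],1.5)) for k in np.unique(b)])
    print(A.round(4).tolist()); print(np.polyfit(A[:,0],A[:,1],1))
fitgrill(sys.argv[1])
E
python3 grill.py w1
```

```text
housing top front (array([-0.04620163,  0.57353516]), np.float64(0.00042110738003587814), 32, (np.float64(-0.45055755709051026), np.float64(-0.20409322655669257)))
rail 0.06 (array([-0.21601991,  0.36559743]), np.float64(0.010544899961418873), 15, (np.float64(-0.4201530590513965), np.float64(-0.20331866818934222))) (array([0.04609328, 0.46844136]), np.float64(0.012501574801262233), 16, (np.float64(-0.4369756814986609), np.float64(-0.20331866818934222)))
rail 0.075 (array([-0.04098745,  0.4293515 ]), np.float64(0.0004775110217849027), 27, (np.float64(-0.4365302859415334), np.float64(-0.22096830640078155))) (array([-0.04197174,  0.44508272]), np.float64(0.013545448860027077), 28, (np.float64(-0.4365302859415334), np.float64(-0.22096830640078155)))
rail 0.09 (array([-0.04208908,  0.41411112]), np.float64(0.00048127228608785955), 24, (np.float64(-0.43608940811029434), np.float64(-0.22074148221865666))) (array([-0.04195294,  0.45744811]), np.float64(0.0005871303435915947), 23, (np.float64(-0.43608940811029434), np.float64(-0.21206978474488963)))
-0.4 [(396, -5), (400, -3), (408, 36), (412
[... 2054 characters left out ...]
68, 20), (576, 21), (580, 20), (584, 116), (588, 116), (592, 116), (596, 116), (600, 118), (604, 119), (608, 119), (612, 116)]
[[0.4051, -0.1069, -0.2324], [0.4147, -0.1068, -0.2048], [0.4249, -0.1063, -0.2046], [0.4353, -0.1057, -0.2322], [0.4449, -0.105, -0.2282], [0.4552, -0.1052, -0.2023], [0.4651, -0.104, -0.202], [0.475, -0.1041, -0.2015], [0.4826, -0.1402, -0.2025], [0.4956, -0.1972, -0.2017], [0.5079, -0.1018, -0.2003], [0.515, -0.1012, -0.1991], [0.5251, -0.1018, -0.199], [0.535, -0.1016, -0.1982], [0.5451, -0.1006, -0.1971], [0.555, -0.0998, -0.198], [0.565, -0.099, -0.1957], [0.575, -0.0991, -0.1958], [0.5848, -0.0991, -0.2317], [0.595, -0.0977, -0.1877]]
[ 0.06381066 -0.14107244]
```

```bash
python3 - <<'E'
import cv2
im=cv2.imread('pics/w1.png'); cv2.imwrite('pics/w1c.png',cv2.resize(im[0:300,130:620],None,fx=1.6,fy=1.6))
E
```

```text
(no output)
```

View pics/w1c.png

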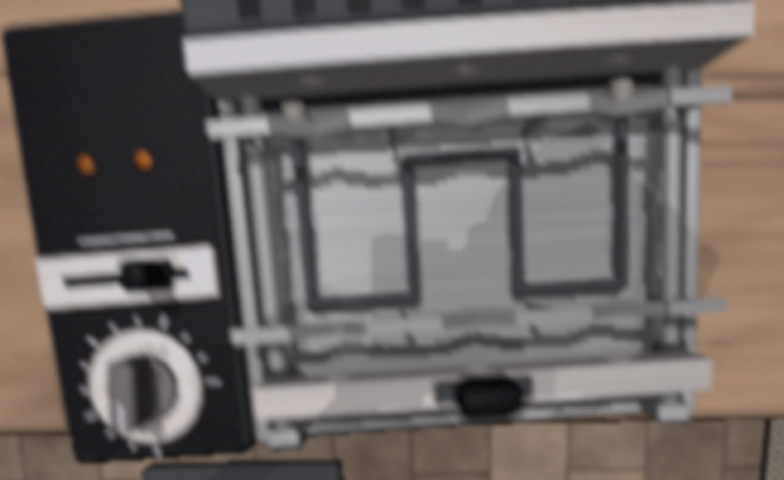

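```bash
cat > g2.py <<'E'
from h import *
yaw=0.0445
def g2(fn,yaw=yaw):
    p={k:v for k,v in np.load(fn+'.npz',allow_pickle=True).items()}
    P=cloud(p).reshape(-1,3); P=P[~np.isnan(P[:,0])]
    c,s=np.cos(yaw),np.sin(yaw); G=np.array([[c,s],[-s,c]])
    Q=P.copy(); Q[:,:2]=(P[:,:2]-[0.53,-0.332])@G.T
    for xc in (-0.061,0.037):
        m=(abs(Q[:,0]-xc)<0.02)&(Q[:,2]>0.06)&(Q[:,2]<0.101)&(abs(Q[:,1])<0.115); S=Q[m]
        t=S[S[:,2]>0.096]; print('cradle x',xc,'flat: ',t[:,0].mean().round(4),np.percentile(t[:,0],[3,97]).round(4))
        b=np.floor(S[:,1]/0.002)
        prof=[(int(k*2+1),int(round(np.percentile(S[b==k][:,2],80)*1000))) for k in np.unique(b)]
        print(prof)
        # v notch: flat edges
        for y0 in (-0.075,0,0.075):
            a=t[(t[:,1]<y0-0.005)&(t[:,1]>y0-0.04)][:,1]; d=t[(t[:,1]>y0+0.005)&(t[:,1]<y0+0.04)][:,1]
            if len(a) and len(d): print(y0,'flat edges',np.percentile(a,99).round(4),np.percentile(d,1).round(4),'mid',round((np.percentile(a,99)+np.percentile(d,1))/2,4))
    m=(Q[:,2]>0.135)&(Q[:,2]<0.16)&(abs(Q[:,1])<0.04)&(abs(Q[:,0]+.09)<.05);print('grip',Q[m].mean(0),Q[m].min(0),Q[m].max(0))
g2(sys.argv[1])
E
python3 g2.py w1
```

```text
cradle x -0.061 flat:  -0.0609 [-0.0643 -0.0577]
[(-115, 98), (-113, 98), (-111, 98), (-109, 97), (-107, 87), (-105, 67), (-103, 66), (-101, 97), (-99, 98), (-97, 98), (-95, 98), (-93, 98), (-91, 97), (-89, 96), (-87, 95), (-85, 93), (-83, 91), (-81, 89), (-79, 86), (-77, 84), (-75, 82), (-73, 81), (-71, 81), (-69, 82), (-67, 84), (-65, 86), (-63, 88), (-61, 90), (-59, 92), (-57, 94), (-55, 96), (-53, 98), (-51, 98), (-49, 99), (-47, 98), (-45, 98), (-43, 98), (-41, 99), (-39, 98), (-37, 98), (-35, 99), (-33, 99), (-31, 98), (-29, 98), (-27, 98), (-25, 98), (-23, 98), (-21, 98), (-19, 98), (-17, 98), (-15, 98), (-13, 96), (-11, 94), (-9, 92), (-7, 91), (-5, 88), (-3, 86), (-1, 84), (1, 82), (3, 80), (5, 81), (7, 84), (9, 85), (11, 87), (13, 89), (15, 91), (17, 93), (19, 95), (21, 97), (23, 98), (25, 98), (27, 98), (29, 98), (31, 98), (33, 98), (35, 98), (37, 98), (39, 97), (41, 97), (43, 98), (45, 98), (47, 98), (49, 99), (51, 97), (53, 99), (55, 98), (57, 98), (59, 98), (61, 96), (63, 94), (65, 92), (67, 90), (69, 89), (71, 86), (73, 83), (75, 81), (77, 80), (79, 81), (81, 83), (83,
[... 1115 characters left out ...]
7, 98), (29, 98), (31, 98), (33, 98), (35, 98), (37, 98), (39, 99), (41, 98), (43, 98), (45, 98), (47, 98), (49, 98), (51, 98), (53, 98), (55, 98), (57, 98), (59, 98), (61, 96), (63, 95), (65, 92), (67, 90), (69, 88), (71, 86), (73, 84), (75, 83), (77, 80), (79, 81), (81, 83), (83, 85), (85, 86), (87, 89), (89, 90), (91, 92), (93, 95), (95, 96), (97, 97), (99, 98), (101, 98), (103, 98), (105, 98), (107, 97), (109, 96), (111, 83), (113, 96), (115, 97)]
-0.075 flat edges -0.0886 -0.0542 mid -0.0714
0 flat edges -0.0141 0.021 mid 0.0034
0.075 flat edges 0.0599 0.0955 mid 0.0777
grip [-0.09309986  0.00395984  0.14480483] [-0.10217963 -0.01113745  0.13508891] [-0.0859904   0.01836688  0.14819942]
```

```bash
cat >> h.py <<'E'
GO=np.array([0.5301,-0.3285]); GY=0.0445
def gw(x,y,z):
    c,s=np.cos(GY),np.sin(GY); return np.array([GO[0]+c*x-s*y,GO[1]+s*x+c*y,z])
def wg(P):
    c,s=np.cos(GY),np.sin(GY); d=np.array(P)[:2]-GO; return np.array([c*d[0]+s*d[1],-s*d[0]+c*d[1],P[2]])
YA=GY-np.pi/2
def st():
    o=observe(); T=Tt(o); print('t',round(o['time'],2),'pos',o['tool_pos'].round(4),'grill',wg(o['tool_pos']).round(4),'yaw-YA',round(toolyaw(T)-YA,4),'tilt',T[:3,0].round(4),'open',round(o['opening'],4),'F',o['contact_force'].round(1),'q',o['qpos'].round(2))
E
python3 -c "
from h import *
st(); plan(gw(-.0944,0,0.20),YA); plan(gw(-.0944,0,0.110),YA)"
```

```text
t 2.35 pos [ 0.4245 -0.2908  0.3351] grill [-0.1038  0.0423  0.3351] yaw-YA -0.0674 tilt [ 2.2e-03 -4.0e-04 -1.0e+00] open 0.0918 F [-0.1 -0.2 -0. ] q [-0.75  0.26  1.34  0.    1.54  0.84]
yaw -1.594 dyaw 0.067 d [0.0113, -0.0419, -0.1351] total tool mm [135.2, 41.5, -11.9] 4
[{"hand":H,"slide":[33.8, 10.4, -3.0],"spin":-0.017},{"hand":H,"slide":[33.8, 10.4, -2.8],"spin":-0.017},{"hand":H,"slide":[33.8, 10.5, -2.6],"spin":-0.017},{"hand":H,"slide":[33.8, 10.5, -2.5],"spin":-0.017}]
yaw -1.594 dyaw 0.067 d [0.0113, -0.0419, -0.2251] total tool mm [225.2, 41.5, -11.7] 6
[{"hand":H,"slide":[37.5, 6.9, -2.0],"spin":-0.011},{"hand":H,"slide":[37.5, 6.9, -1.9],"spin":-0.011},{"hand":H,"slide":[37.5, 7.0, -1.8],"spin":-0.011},{"hand":H,"slide":[37.5, 7.0, -1.7],"spin":-0.011},{"hand":H,"slide":[37.5, 7.0, -1.6],"spin":-0.011},{"hand":H,"slide":[37.5, 7.0, -1.6],"spin":-0.011}]
```

>>> send_rows(motion=[{"hand": 0.4,"slide": [34,10.4,-3],"spin": -0.017},{"hand": 0.4,"slide": [34,10.4,-3],"spin": -0.017},{"hand": 0.4,"slide": [34,10.5,-3],"spin": -0.017},{"hand": 0.4,"slide": [34,10.5,-3],"spin": -0.017},{"hand": 0.4,"slide": [0,0,0],"spin": 0}])

```text
time: 2.85
tool_pos: [0.4355, -0.3381, 0.1977]
tool_rot: [2.476, 1.562, -0.624]
contact_force: [1.3, -0.3, 0.8]
opening: 0.0648
```

```bash
python3 -c "
from h import *
st(); plan(gw(-.0944,0,0.110),YA)"
```

```text
t 2.85 pos [ 0.4355 -0.3381  0.1977] grill [-0.0949 -0.0053  0.1977] yaw-YA -0.003 tilt [ 0.007 -0.005 -1.   ] open 0.0648 F [ 1.3 -0.3  0.8] q [-0.8   0.41  1.5   0.    1.22  0.73]
yaw -1.529 dyaw 0.003 d [0.0003, 0.0054, -0.0877] total tool mm [87.6, -5.8, 0.1] 2
[{"hand":H,"slide":[43.8, -2.9, 0.0],"spin":-0.001},{"hand":H,"slide":[43.8, -2.9, 0.0],"spin":-0.001}]
```

>>> send_rows(motion=[{"hand": 0.4,"slide": [30,-2.9,0],"spin": 0},{"hand": 0.4,"slide": [30,-2.9,0],"spin": 0},{"hand": 0.4,"slide": [25,0,0],"spin": 0},{"hand": 0.4,"slide": [0,0,0],"spin": 0}])

```text
time: 3.25
tool_pos: [0.4365, -0.3357, 0.1167]
tool_rot: [2.42, 1.555, -0.686]
contact_force: [-0.2, -0.3, -0.1]
opening: 0.064
```

```bash
python3 -c "
from h import *
st(); plan(gw(-.0944,0,0.110),YA)"
```

```text
t 3.25 pos [ 0.4365 -0.3357  0.1167] grill [-0.0938 -0.0031  0.1167] yaw-YA -0.0091 tilt [ 0.0125 -0.0102 -0.9999] open 0.064 F [-0.2 -0.3 -0.1] q [-0.8   0.49  1.62  0.    1.02  0.74]
yaw -1.535 dyaw 0.009 d [-0.0008, 0.0031, -0.0067] total tool mm [6.7, -3.1, 0.7] 1
[{"hand":H,"slide":[6.7, -3.1, 0.7],"spin":-0.009}]
```

>>> send_rows(motion=[{"hand": 0.4,"slide": [6,-3,0.7],"spin": -0.009},{"hand": -1,"slide": [0,0,0],"spin": 0},{"hand": -1,"slide": [0,0,0],"spin": 0},{"hand": -1,"slide": [0,0,0],"spin": 0},{"hand": -1,"slide": [0,0,0],"spin": 0}], grip_force=35)

```text
time: 3.75
tool_pos: [0.4382, -0.3354, 0.1181]
tool_rot: [2.375, 1.544, -0.723]
contact_force: [0.7, -0.7, 0.4]
opening: 0.0366
```

```bash
python3 -c "
from h import *
st(); plan(gw(-.1175,0,0.110))"
```

```text
t 3.75 pos [ 0.4382 -0.3354  0.1181] grill [-0.0921 -0.0028  0.1181] yaw-YA -0.0007 tilt [ 0.0204 -0.018  -0.9996] open 0.0366 F [ 0.7 -0.7  0.4] q [-0.79  0.48  1.63  0.    1.    0.73]
yaw -1.527 dyaw 0 d [-0.0255, 0.0017, -0.0081] total tool mm [7.5, -2.9, 25.5] 1
[{"hand":H,"slide":[7.5, -2.9, 25.5],"spin":0.000}]
```

>>> send_rows(motion=[{"hand": -1,"slide": [0,0,0],"spin": 0},{"hand": -1,"slide": [0,0,0],"spin": 0},{"hand": -1,"slide": [0,0,0],"spin": 0},{"hand": -1,"slide": [0,0,0],"spin": 0}])

```text
time: 4.15
tool_pos: [0.438, -0.3322, 0.1179]
tool_rot: [2.564, 1.548, -0.534]
contact_force: [-0.7, -0.1, -0.2]
opening: 0.0297
```

```bash
python3 -c "
from h import *
st(); plan(gw(-.1175,0,0.110))"
```

```text
t 4.15 pos [ 0.438  -0.3322  0.1179] grill [-0.0922  0.0004  0.1179] yaw-YA -0.0017 tilt [ 0.0192 -0.0114 -0.9998] open 0.0297 F [-0.7 -0.1 -0.2] q [-0.79  0.48  1.63  0.01  1.01  0.73]
yaw -1.528 dyaw 0 d [-0.0252, -0.0015, -0.0079] total tool mm [7.4, 0.3, 25.4] 1
[{"hand":H,"slide":[7.4, 0.3, 25.4],"spin":0.000}]
```

>>> send_rows(motion=[{"hand": -1,"slide": [0,0,6],"spin": 0},{"hand": -1,"slide": [0,0,6],"spin": 0},{"hand": -1,"slide": [0,0,6],"spin": 0},{"hand": -1,"slide": [0,0,6],"spin": 0},{"hand": -1,"slide": [0,0,4],"spin": 0},{"hand": -1,"slide": [0,0,4],"spin": 0}])

```text
time: 4.75
tool_pos: [0.4182, -0.3333, 0.1181]
tool_rot: [2.815, 1.518, -0.287]
contact_force: [23.1, 2.3, -10.0]
opening: 0.0295
```

```bash
python3 -c "
from h import *
st()"
```

```text
t 4.75 pos [ 0.4182 -0.3333  0.1181] grill [-0.112   0.0002  0.1181] yaw-YA -0.0053 tilt [ 0.0506 -0.0149 -0.9986] open 0.0295 F [ 23.1   2.3 -10. ] q [-0.83  0.45  1.69  0.03  0.96  0.68]
```

>>> send_rows(motion=[{"hand": 0.3,"slide": [0,0,0],"spin": 0},{"hand": 0.3,"slide": [0,0,0],"spin": 0},{"hand": 0.3,"slide": [0,0,0],"spin": 0},{"hand": 0.3,"slide": [0,0,0],"spin": 0}])

```text
time: 5.15
tool_pos: [0.4165, -0.3338, 0.1185]
tool_rot: [2.774, 1.519, -0.327]
contact_force: [-0.5, 1.1, 0.2]
opening: 0.0566
```

```bash
python3 -c "
from h import *
st()"
```

```text
t 5.15 pos [ 0.4165 -0.3338  0.1185] grill [-0.1138 -0.0002  0.1185] yaw-YA -0.0044 tilt [ 0.0491 -0.0167 -0.9987] open 0.0566 F [-0.5  1.1  0.2] q [-0.83  0.44  1.69  0.03  0.96  0.68]
```

>>> send_rows(motion=[{"hand": 0.3,"slide": [-45,0,0],"spin": 0},{"hand": 0.3,"slide": [-45,0,0],"spin": 0},{"hand": 0.3,"slide": [-45,0,0],"spin": 0},{"hand": 0.3,"slide": [-45,0,0],"spin": 0}])

```text
time: 5.55
tool_pos: [0.4032, -0.3292, 0.2971]
tool_rot: [2.959, 1.535, -0.144]
contact_force: [0.9, -0.3, 0.2]
opening: 0.0595
```

```bash
python3 - <<'E'
from look import *
st()
look('wrist','w2',['rail_grip'])
st()
E
python3 g2.py w2 | grep -E 'flat:|mid|grip'
```

```text
t 5.55 pos [ 0.4032 -0.3292  0.2971] grill [-0.1268  0.005   0.2971] yaw-YA -0.0061 tilt [ 0.0355 -0.0051 -0.9994] open 0.0595 F [ 0.9 -0.3  0.2] q [-0.85  0.27  1.43  0.02  1.41  0.68]
rail_grip 0.92 [258.0, 167.0] n 4071 ztop 0.1462 topmean [ 0.4169 -0.3338  0.145 ] top ext [ 0.4085 -0.3486] [ 0.4246 -0.319 ]
t 5.65 pos [ 0.4053 -0.3314  0.3022] grill [-0.1249  0.0027  0.3022] yaw-YA -0.0062 tilt [ 0.0443 -0.015  -0.9989] open 0.0597 F [ 0.3 -0.6 -0.3] q [-0.85  0.26  1.43  0.02  1.41  0.68]
cradle x -0.061 flat:  -0.061 [-0.0645 -0.0573]
-0.075 flat edges -0.0883 -0.0542 mid -0.0713
0 flat edges -0.0129 0.0199 mid 0.0035
0.075 flat edges 0.0609 0.0945 mid 0.0777
cradle x 0.037 flat:  0.0375 [0.0342 0.0411]
-0.075 flat edges -0.0885 -0.0547 mid -0.0716
0 flat edges -0.0133 0.0193 mid 0.003
0.075 flat edges 0.0614 0.095 mid 0.0782
grip [-0.11284199  0.00334896  0.1447919 ] [-0.12132597 -0.01156632  0.13530298] [-0.10570146  0.01803016  0.1485274 ]
```

```bash
python3 - <<'E'
from h import *
plan((0.40,0.10,0.32),YA+0.0)
E
```

```text
yaw -1.532 dyaw 0.006 d [-0.0053, 0.4314, 0.0178] total tool mm [-24.5, -430.9, -12.4] 10
[{"hand":H,"slide":[-2.4, -43.1, -1.2],"spin":-0.001},{"hand":H,"slide":[-2.4, -43.1, -1.3],"spin":-0.001},{"hand":H,"slide":[-2.4, -43.1, -1.3],"spin":-0.001},{"hand":H,"slide":[-2.4, -43.1, -1.3],"spin":-0.001},{"hand":H,"slide":[-2.4, -43.1, -1.3],"spin":-0.001},{"hand":H,"slide":[-2.4, -43.1, -1.4],"spin":-0.001},{"hand":H,"slide":[-2.4, -43.1, -1.4],"spin":-0.001},{"hand":H,"slide":[-2.4, -43.1, -1.4],"spin":-0.001}]
[{"hand":H,"slide":[-2.4, -43.1, -1.4],"spin":-0.001},{"hand":H,"slide":[-2.4, -43.1, -1.5],"spin":-0.001}]
```

>>> send_rows(motion=[{"hand": 0.5,"slide": [-3,-43,-1],"spin": 0},{"hand": 0.5,"slide": [-3,-43,-1],"spin": 0},{"hand": 0.5,"slide": [-3,-43,-1],"spin": 0},{"hand": 0.5,"slide": [-3,-43,-1],"spin": 0},{"hand": 0.5,"slide": [-3,-43,-1],"spin": 0},{"hand": 0.5,"slide": [-3,-43,-1],"spin": 0},{"hand": 0.5,"slide": [-3,-43,-1],"spin": 0},{"hand": 0.5,"slide": [-3,-43,-1],"spin": 0}])

```text
time: 6.45
tool_pos: [0.3958, 0.018, 0.3167]
tool_rot: [2.681, 1.527, -0.436]
contact_force: [1.2, 0.2, 0.1]
opening: 0.0691
```

>>> send_rows(motion=[{"hand": 0.5,"slide": [-3,-43,-1],"spin": 0},{"hand": 0.5,"slide": [-3,-43,-1],"spin": 0}])

```text
time: 6.65
tool_pos: [0.394, 0.1069, 0.3204]
tool_rot: [2.655, 1.527, -0.464]
contact_force: [0.6, -0.7, 0.6]
opening: 0.0687
```

```bash
python3 - <<'E'
from look import *
st()
look('wrist','w3',['kebab_1_mid'])
st()
E
```

```text
t 6.65 pos [0.394  0.1069 0.3204] grill [-0.1166  0.441   0.3204] yaw-YA -0.0217 tilt [ 0.0394 -0.0197 -0.999 ] open 0.0687 F [ 0.6 -0.7  0.6] q [ 0.1   0.04  1.65 -0.02  1.42  1.65]
kebab_1_mid 0.85 [211.0, 92.0] n 1520 ztop 0.0391 topmean [0.4979 0.1573 0.0366] top ext [0.4651 0.1379] [0.5302 0.1777]
t 6.75 pos [0.3937 0.1097 0.3204] grill [-0.1168  0.4438  0.3204] yaw-YA -0.0143 tilt [ 0.0393 -0.0176 -0.9991] open 0.069 F [ 1.3 -0.8  0.5] q [ 0.1   0.04  1.65 -0.02  1.42  1.64]
```

View pics/w3.png

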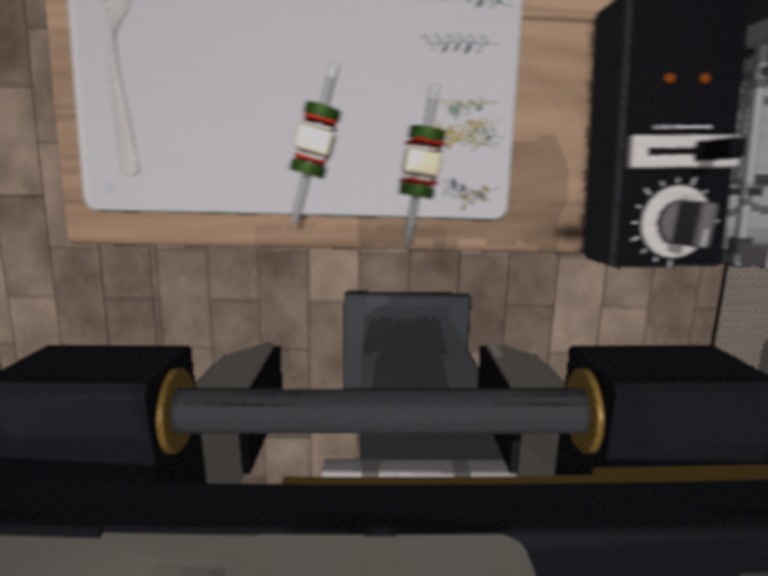

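```bash
cat > keb.py <<'E'
from h import *
def kebs(fn,p=None):
    if p is None: p={k:v for k,v in np.load(fn+'.npz',allow_pickle=True).items()}
    P=cloud(p); m=(P[...,2]>0.0135)&(P[...,2]<0.06)&(P[...,0]>0.38)&(P[...,0]<0.62)&(P[...,1]>-0.1)&(P[...,1]<0.26)
    n,l,s,c=cv2.connectedComponentsWithStats(m.astype(np.uint8))
    out=[]
    for i in range(1,n):
        if s[i,4]<150: continue
        Q=P[l==i]; F=Q[Q[:,2]>0.032]
        if len(F)<50 or np.percentile(Q[:,2],99)>0.048: continue
        r=cv2.minAreaRect((F[:,:2]*1000).astype(np.float32))
        rod=Q[Q[:,2]<0.032]; ctr=np.array(r[0])/1000
        d=Q[:,:2]-Q[:,:2].mean(0); w,v=np.linalg.eigh(d.T@d); ax=v[:,1]*np.sign(v[0,1])
        far=Q[:,:2]-ctr; a=far@ax
        e1=Q[a>0.05][:,:2].mean(0) if (a>0.05).any() else None; e0=Q[a<-0.05][:,:2].mean(0) if (a<-0.05).any() else None
        ang=np.arctan2(ax[1],ax[0]); ang2=np.arctan2(*(e1-e0)[::-1]) if e0 is not None and e1 is not None else None
        print('food ctr',ctr.round(4),'size',np.round(r[1],1),'ang pca',ang.round(3),'rods',None if ang2 is None else round(ang2,3),'along',a.min().round(4),a.max().round(4),'ztop',np.percentile(F[:,2],90).round(4),'uv',c[i].round())
        out.append((ctr,ang))
    return out
if __name__=='__main__': kebs(sys.argv[1])
E
python3 keb.py w3; python3 keb.py w1
```

```text
food ctr [0.4979 0.1578] size [32.1 63. ] ang pca -0.256 rods -0.257 along -0.078 0.0675 ztop 0.0387 uv [211.  93.]
food ctr [0.4808 0.0621] size [32.3 63.4] ang pca -0.145 rods -0.144 along -0.0767 0.0673 ztop 0.0391 uv [282. 108.]
food ctr [0.4798 0.0569] size [24.9 62.9] ang pca -0.148 rods -0.142 along -0.0767 0.0682 ztop 0.0383 uv [ 12. 131.]
```

```bash
python3 - <<'E'
from h import *
for fn in ('w1','w2'):
    p={k:v for k,v in np.load(fn+'.npz',allow_pickle=True).items()}
    P=cloud(p).reshape(-1,3); P=P[~np.isnan(P[:,0])]
    c,s=np.cos(GY),np.sin(GY)
    d=P[:,:2]-GO; gx=c*d[:,0]+s*d[:,1]; gy=-s*d[:,0]+c*d[:,1]
    m=(gx>-0.052)&(gx<0.028)
    for lo in range(-140,150,4):
        k=m&(gy>lo/1000)&(gy<lo/1000+0.004)
        if k.sum(): print((lo,int(P[k,2].max()*1000)),end=' ')
    print()
    # rail bar
    for y in (-.06,.05):
        m=(abs(gy-y)<0.01)&(P[:,2]>0.09)&(gx<-0.066)&(gx>-.16); print('bar x',gx[m].min(),gx[m].max())
E
```

```text
(-132, 51) (-128, 55) (-124, 55) (-120, 54) (-116, 64) (-112, 67) (-108, 66) (-104, 62) (-100, 21) (-96, 37) (-92, 39) (-88, 38) (-84, 38) (-80, 37) (-76, 38) (-72, 37) (-68, 38) (-64, 38) (-60, 37) (-56, 38) (-52, 38) (-48, 38) (-44, 37) (-40, 37) (-36, 38) (-32, 39) (-28, 38) (-24, 37) (-20, 37) (-16, 38) (-12, 38) (-8, 38) (-4, 38) (0, 37) (4, 37) (8, 38) (12, 37) (16, 37) (20, 37) (24, 38) (28, 39) (32, 39) (36, 39) (40, 38) (44, 39) (48, 37) (52, 37) (56, 38) (60, 37) (64, 38) (68, 38) (72, 37) (76, 37) (80, 37) (84, 38) (88, 39) (92, 35) (96, 22) (100, 64) (104, 66) (108, 65) (112, 64) (116, 55) (120, 55) (124, 67) (128, 75) (132, 80) (136, 80) (140, 81) (144, 81) (148, 81) 
bar x -0.10327284538077466 -0.08724443846704567
bar x -0.10265161191047255 -0.06910655364792447
(-128, 55) (-124, 56) (-120, 54) (-116, 65) (-112, 67) (-108, 65) (-104, 62) (-100, 21) (-96, 38) (-92, 39) (-88, 38) (-84, 39) (-80, 37) (-76, 38) (-72, 39) (-68, 38) (-64, 38) (-60, 38) (-56, 38) (-52, 39) (-48, 38) (-44, 37) (-40, 38) (-36, 39) (-32, 39) (-28, 38) (-24, 37) (-20, 38) (-16, 38) (-12, 38) (-8, 39) (-4, 38) (0, 37) (4, 37) (8, 38) (12, 38) (16, 37) (20, 38) (24, 38) (28, 38) (32, 38) (36, 38) (40, 38) (44, 38) (48, 38) (52, 38) (56, 38) (60, 37) (64, 39) (68, 37) (72, 38) (76, 37) (80, 37) (84, 38) (88, 39) (92, 36) (96, 21) (100, 63) (104, 66) (108, 65) (112, 63) (116, 55) (120, 55) (124, 67) (128, 77) (132, 80) (136, 81) (140, 81) (144, 81) (148, 81) 
bar x -0.1320967977922476 -0.09310115617984968
bar x -0.12186498743099554 -0.09224324623385527
```

```bash
cat >> h.py <<'E'
def gplan(g,yaw=None,n=None):
    """grasp point g -> plan for TCP keeping tilt"""
    T=Tt(); return plan(np.array(g)+0.019*(T[:3,0]-[0,0,0]),yaw,n)
E
python3 -c "
from h import *
st(); gplan((0.4808,0.0621,0.14),-0.144-np.pi/2)"
```

```text
t 6.75 pos [0.3937 0.1097 0.3204] grill [-0.1168  0.4438  0.3204] yaw-YA -0.0143 tilt [ 0.0393 -0.0176 -0.9991] open 0.069 F [ 1.3 -0.8  0.5] q [ 0.1   0.04  1.65 -0.02  1.42  1.64]
yaw -1.541 dyaw -0.174 d [0.0878, -0.0479, -0.1994] total tool mm [203.5, 46.8, -78.5] 5
[{"hand":H,"slide":[40.7, 9.4, -15.7],"spin":0.035},{"hand":H,"slide":[40.7, 8.7, -16.0],"spin":0.035},{"hand":H,"slide":[40.7, 8.1, -16.4],"spin":0.035},{"hand":H,"slide":[40.7, 7.5, -16.7],"spin":0.035},{"hand":H,"slide":[40.7, 6.9, -16.9],"spin":0.035}]
```

>>> send_rows(motion=[{"hand": 0.4,"slide": [30,7,-11],"spin": 0.025},{"hand": 0.4,"slide": [30,7,-11],"spin": 0.025},{"hand": 0.4,"slide": [30,6,-11],"spin": 0.025},{"hand": 0.4,"slide": [30,6,-11],"spin": 0.025},{"hand": 0.4,"slide": [30,5,-12],"spin": 0.025},{"hand": 0.4,"slide": [30,5,-12],"spin": 0.025},{"hand": 0.4,"slide": [23,5,-12],"spin": 0.024}])

```text
time: 7.45
tool_pos: [0.4821, 0.0561, 0.1157]
tool_rot: [2.85, 1.521, -0.437]
contact_force: [0.1, 0.5, 0.6]
opening: 0.0642
```

```bash
python3 -c "
from look import *
st();p,P=look('wrist','w4',[])
st()
from keb import kebs
r=kebs('w4')
for c,a in r: gplan((c[0],c[1],0.0305),a-np.pi/2)
"
```

```text
t 7.45 pos [0.4821 0.0561 0.1157] grill [-0.0309  0.3863  0.1157] yaw-YA -0.1902 tilt [ 0.0448 -0.0209 -0.9988] open 0.0642 F [0.1 0.5 0.6] q [-0.03  0.38  1.82 -0.03  0.9   1.7 ]
t 7.5 pos [0.4821 0.055  0.1127] grill [-0.0309  0.3853  0.1127] yaw-YA -0.1923 tilt [ 0.0412 -0.0213 -0.9989] open 0.0642 F [ 0.1 -0.7 -2.9] q [-0.03  0.38  1.82 -0.03  0.9   1.7 ]
food ctr [0.5046 0.1563] size [31.7 47.6] ang pca -0.203 rods None along -0.0374 0.061 ztop 0.0384 uv [121. 191.]
food ctr [0.4812 0.0622] size [31.8 62.5] ang pca -0.142 rods None along -0.0426 0.067 ztop 0.0387 uv [243. 202.]
yaw -1.719 dyaw -0.055 d [0.0233, 0.1009, -0.1012] total tool mm [99.9, -104.7, -3.8] 4
[{"hand":H,"slide":[25.0, -26.2, -1.0],"spin":0.014},{"hand":H,"slide":[25.0, -26.2, -0.6],"spin":0.014},{"hand":H,"slide":[24.9, -26.2, -0.2],"spin":0.014},{"hand":H,"slide":[24.9, -26.2, 0.1],"spin":0.014}]
yaw -1.719 dyaw 0.006 d [-0.0001, 0.0068, -0.1012] total tool mm [100.9, -8.2, 5.6] 3
[{"hand":H,"slide":[33.6, -2.7, 1.9],"spin":-0.002},{"hand":H,"slide":[33.6, -2.7, 1.9],"spin":-0.002},{"hand":H,"slide":[33.6, -2.7, 1.8],"spin":-0.002}]
```

View pics/w4.png

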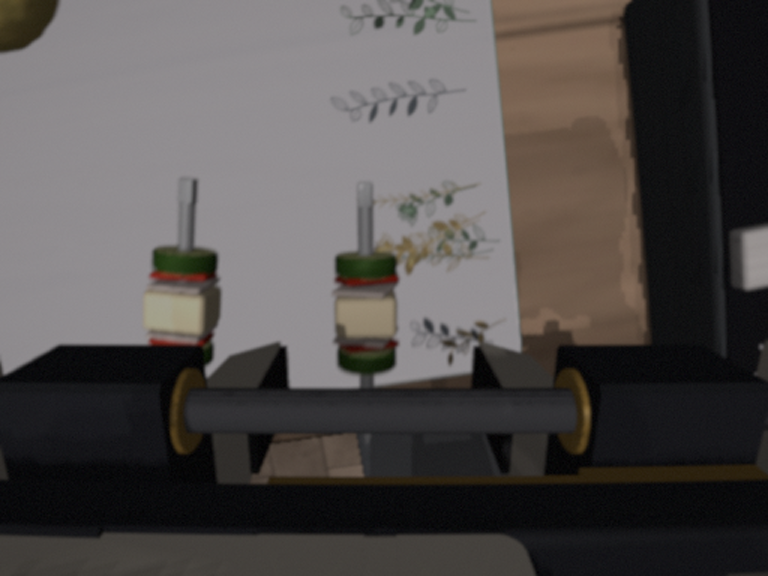

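>>> send_rows(motion=[{"hand": 0.4,"slide": [25,-3,2],"spin": -0.002},{"hand": 0.4,"slide": [25,-3,2],"spin": -0.002},{"hand": 0.4,"slide": [25,-2,1],"spin": -0.002},{"hand": 0.4,"slide": [14,0,0],"spin": 0},{"hand": 0.4,"slide": [0,0,0],"spin": 0}])

```text
time: 8.0
tool_pos: [0.4803, 0.0567, 0.0197]
tool_rot: [2.727, 1.527, -0.558]
contact_force: [-0.1, -0.5, 0.5]
opening: 0.0646
```

```bash
python3 -c "
from h import *
st(); gplan((0.4812,0.0622,0.0305),-0.142-np.pi/2)"
```

```text
t 8.0 pos [0.4803 0.0567 0.0197] grill [-0.0326  0.3871  0.0197] yaw-YA -0.1889 tilt [ 0.0372 -0.0232 -0.999 ] open 0.0646 F [-0.1 -0.5  0.5] q [-0.03  0.54  1.91 -0.04  0.66  1.72]
yaw -1.715 dyaw 0.002 d [0.0016, 0.005, -0.0082] total tool mm [8.1, -5.3, -0.5] 1
[{"hand":H,"slide":[8.1, -5.3, -0.5],"spin":-0.002}]
```

>>> send_rows(motion=[{"hand": 0.4,"slide": [5,-5,-0.5],"spin": -0.002},{"hand": 0.4,"slide": [4,-3,0],"spin": 0}])

```text
time: 8.2
tool_pos: [0.483, 0.0637, 0.0117]
tool_rot: [2.738, 1.525, -0.547]
contact_force: [0.2, -1.1, 0.3]
opening: 0.0641
```

```bash
python3 -c "
from h import *
st(); gplan((0.4812,0.0622,0.0305),-0.142-np.pi/2)"
```

```text
t 8.2 pos [0.483  0.0637 0.0117] grill [-0.0297  0.3939  0.0117] yaw-YA -0.188 tilt [ 0.0388 -0.0236 -0.999 ] open 0.0641 F [ 0.2 -1.1  0.3] q [-0.01  0.55  1.9  -0.04  0.64  1.73]
yaw -1.714 dyaw 0.001 d [-0.001, -0.0019, -0.0002] total tool mm [0.2, 2.1, 0.7] 1
[{"hand":H,"slide":[0.2, 2.1, 0.7],"spin":-0.001}]
```

>>> send_rows(motion=[{"hand": -0.5,"slide": [0,2,1],"spin": 0},{"hand": -0.5,"slide": [0,0,0],"spin": 0},{"hand": -0.5,"slide": [0,0,0],"spin": 0},{"hand": -0.5,"slide": [0,0,0],"spin": 0},{"hand": -0.5,"slide": [0,0,0],"spin": 0},{"hand": -0.5,"slide": [0,0,0],"spin": 0},{"hand": -0.5,"slide": [0,0,0],"spin": 0}], grip_force=35)

```text
time: 8.9
tool_pos: [0.4826, 0.0621, 0.0136]
tool_rot: [2.773, 1.522, -0.511]
contact_force: [0.3, 0.1, -2.1]
opening: 0.0319
```

```bash
python3 -c "
from h import *
st()"
```

```text
t 8.9 pos [0.4826 0.0621 0.0136] grill [-0.03    0.3923  0.0136] yaw-YA -0.1868 tilt [ 0.0424 -0.0237 -0.9988] open 0.0319 F [ 0.3  0.1 -2.1] q [-0.01  0.55  1.91 -0.04  0.64  1.73]
```

```bash
cat >> h.py <<'E'
def kebT(ctr,ang,z=0.023):
    K_=np.eye(4); K_[:3,:3]=R.from_rotvec([0,0,ang]).as_matrix(); K_[:3,3]=[ctr[0],ctr[1],z]; return K_
def holdsave(ctr,ang,fn='hold.npy'): np.save(fn,np.linalg.inv(Tt())@kebT(ctr,ang))
def kplan(g,fn='hold.npy',n=None):
    """grill coords of kebab mid -> plan"""
    Hk=np.load(fn); T=Tt(); Kw=T@Hk; ka=np.arctan2(Kw[1,0],Kw[0,0]); 
    print('keb now grill',wg(Kw[:3,3]).round(4),'ang-GY',round(ka-GY,3),'axis z',Kw[2,0].round(4))
    dy=GY-ka; A=R.from_rotvec([0,0,dy]).as_matrix()@T[:3,:3]
    tcp=gw(*g)-A@Hk[:3,3]
    # A@Hk p gives kebab pos rel TCP
    plan(tcp,toolyaw(T)+dy,n)
E
python3 -c "
from h import *
holdsave((0.4812,0.0622),-0.142); kplan((-0.018,-0.075,0.15))"
```

```text
keb now grill [-0.0315  0.3925  0.023 ] ang-GY -0.186 axis z -0.0
yaw -1.713 dyaw 0.186 d [0.0342, -0.4662, 0.127] total tool mm [-114.3, 458.7, -105.3] 11
[{"hand":H,"slide":[-10.4, 41.7, -9.6],"spin":-0.017},{"hand":H,"slide":[-10.4, 41.9, -8.9],"spin":-0.017},{"hand":H,"slide":[-10.5, 42.0, -8.2],"spin":-0.017},{"hand":H,"slide":[-10.5, 42.1, -7.5],"spin":-0.017},{"hand":H,"slide":[-10.5, 42.2, -6.7],"spin":-0.017},{"hand":H,"slide":[-10.5, 42.3, -6.0],"spin":-0.017},{"hand":H,"slide":[-10.6, 42.4, -5.3],"spin":-0.017},{"hand":H,"slide":[-10.6, 42.5, -4.6],"spin":-0.017}]
[{"hand":H,"slide":[-10.6, 42.6, -3.9],"spin":-0.017},{"hand":H,"slide":[-10.7, 42.6, -3.2],"spin":-0.017},{"hand":H,"slide":[-10.7, 42.6, -2.4],"spin":-0.017}]
```

>>> send_rows(motion=[{"hand": -0.5,"slide": [-25,0,0],"spin": 0},{"hand": -0.5,"slide": [-40,0,0],"spin": 0},{"hand": -0.5,"slide": [-40,0,0],"spin": 0},{"hand": -0.5,"slide": [-40,0,0],"spin": 0}])

```text
time: 9.3
tool_pos: [0.4721, 0.0654, 0.1569]
tool_rot: [2.553, 1.536, -0.731]
contact_force: [0.4, -0.5, -0.9]
opening: 0.0319
```

```bash
python3 -c "
from h import *
st();kplan((-0.018,-0.075,0.16))"
```

```text
t 9.3 pos [0.4721 0.0654 0.1569] grill [-0.0404  0.3961  0.1569] yaw-YA -0.187 tilt [ 0.0262 -0.0235 -0.9994] open 0.0319 F [ 0.4 -0.5 -0.9] q [-0.01  0.32  1.78 -0.03  1.02  1.72]
keb now grill [-0.0417  0.3963  0.1662] ang-GY -0.187 axis z -0.016
yaw -1.713 dyaw 0.187 d [0.0446, -0.4695, -0.0062] total tool mm [18.4, 458.2, -110.3] 11
[{"hand":H,"slide":[1.7, 41.7, -10.0],"spin":-0.017},{"hand":H,"slide":[1.7, 41.8, -9.3],"spin":-0.017},{"hand":H,"slide":[1.6, 42.0, -8.6],"spin":-0.017},{"hand":H,"slide":[1.6, 42.1, -7.9],"spin":-0.017},{"hand":H,"slide":[1.6, 42.2, -7.2],"spin":-0.017},{"hand":H,"slide":[1.6, 42.4, -6.5],"spin":-0.017},{"hand":H,"slide":[1.6, 42.5, -5.7],"spin":-0.017},{"hand":H,"slide":[1.5, 42.6, -5.0],"spin":-0.017}]
[{"hand":H,"slide":[1.5, 42.6, -4.3],"spin":-0.017},{"hand":H,"slide":[1.5, 42.7, -3.6],"spin":-0.017},{"hand":H,"slide":[1.5, 42.8, -2.8],"spin":-0.017}]
```

>>> send_rows(motion=[{"hand": -0.5,"slide": [0,40,-11],"spin": -0.017},{"hand": -0.5,"slide": [0,42,-9],"spin": -0.017},{"hand": -0.5,"slide": [0,42,-9],"spin": -0.017},{"hand": -0.5,"slide": [0,42,-8],"spin": -0.017},{"hand": -0.5,"slide": [0,42,-7],"spin": -0.017},{"hand": -0.5,"slide": [0,42,-6],"spin": -0.017},{"hand": -0.5,"slide": [0,42,-6],"spin": -0.017},{"hand": -0.5,"slide": [0,42,-5],"spin": -0.017}])

```text
time: 10.1
tool_pos: [0.5101, -0.2789, 0.1728]
tool_rot: [2.61, 1.526, -0.522]
contact_force: [0.5, 0.4, -1.2]
opening: 0.0317
```

```bash
python3 -c "
from h import *
st();kplan((-0.018,-0.075,0.15))"
```

```text
t 10.1 pos [ 0.5101 -0.2789  0.1728] grill [-0.0177  0.0504  0.1728] yaw-YA -0.0352 tilt [ 0.0386 -0.0222 -0.999 ] open 0.0317 F [ 0.5  0.4 -1.2] q [-0.63  0.47  1.49  0.01  1.14  0.92]
keb now grill [-0.0191  0.0504  0.1822] ang-GY -0.035 axis z -0.007
yaw -1.561 dyaw 0.035 d [0.0067, -0.1252, -0.0322] total tool mm [35.2, 124.5, -4.2] 3
[{"hand":H,"slide":[11.7, 41.5, -1.4],"spin":-0.012},{"hand":H,"slide":[11.7, 41.5, -0.9],"spin":-0.012},{"hand":H,"slide":[11.7, 41.5, -0.4],"spin":-0.012}]
```

>>> send_rows(motion=[{"hand": -0.5,"slide": [8,40,-1],"spin": -0.012},{"hand": -0.5,"slide": [8,40,-1],"spin": -0.012},{"hand": -0.5,"slide": [8,40,-1],"spin": -0.011},{"hand": -0.5,"slide": [8,3,0],"spin": 0},{"hand": -0.5,"slide": [0,0,0],"spin": 0}])

```text
time: 10.6
tool_pos: [0.5147, -0.413, 0.1399]
tool_rot: [2.572, 1.528, -0.529]
contact_force: [-0.0, 0.8, -1.1]
opening: 0.0318
```

```bash
python3 -c "
from look import *
st();kplan((-0.018,-0.075,0.086))
look('wrist','w5',[])"
```

```text
t 10.6 pos [ 0.5147 -0.413   0.1399] grill [-0.0191 -0.0837  0.1399] yaw-YA -0.0046 tilt [ 0.0367 -0.0214 -0.9991] open 0.0318 F [-0.   0.8 -1.1] q [-0.8   0.64  1.28  0.01  1.18  0.73]
keb now grill [-0.0205 -0.0838  0.1493] ang-GY -0.005 axis z -0.0095
yaw -1.531 dyaw 0.005 d [0.0021, 0.0089, -0.0633] total tool mm [63.1, -10.2, -0.2] 2
[{"hand":H,"slide":[31.6, -5.1, -0.1],"spin":-0.002},{"hand":H,"slide":[31.6, -5.1, -0.1],"spin":-0.002}]
```

View pics/w5.png

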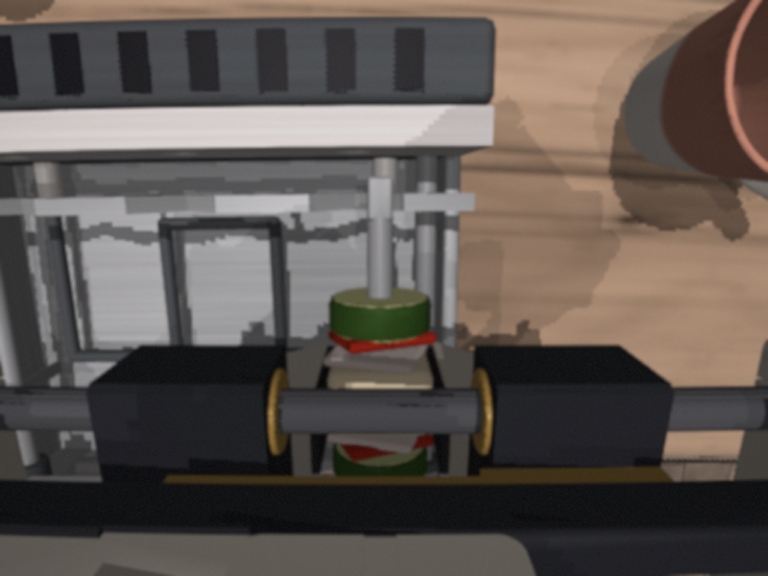

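```bash
cat > held.py <<'E'
from h import *
def held(fn):
    p={k:v for k,v in np.load(fn+'.npz',allow_pickle=True).items()}
    P=cloud(p); W=p['W']
    Kw=None
    G=np.apply_along_axis(wg,2,P)
    return p,P,G
p,P,G=held(sys.argv[1]); 
Hk=np.load('hold.npy'); m=wg((Tt()@Hk)[:3,3]); print('now',m)
sel=(abs(G[...,1]-m[1])<0.012)&(abs(G[...,2]-m[2])<0.012)&(G[...,0]>m[0]+0.034)&(G[...,0]<m[0]+0.09)
Q=G[sel]; print(len(Q),'rod x max',np.percentile(Q[:,0],98),'y near/far',[(round(a,3),Q[abs(Q[:,0]-a)<0.006].mean(0).round(4).tolist(), Q[abs(Q[:,0]-a)<0.006][:,2].max().round(4)) for a in (m[0]+0.042,m[0]+0.058)])
E
python3 held.py w5
```

```text
now [-0.02029315 -0.08375802  0.15000538]
1229 rod x max 0.04623185041489395 y near/far [(np.float64(0.022), [0.0218, -0.0841, 0.1511], np.float64(0.1533)), (np.float64(0.038), [0.0379, -0.0842, 0.1514], np.float64(0.1533))]
```

>>> send_rows(motion=[{"hand": -0.5,"slide": [12,-6,-1],"spin": -0.003},{"hand": -0.5,"slide": [12,-4,-1],"spin": -0.002},{"hand": -0.5,"slide": [10,-1,0],"spin": 0},{"hand": -0.5,"slide": [5,0,0],"spin": 0}])

```text
time: 11.05
tool_pos: [0.5194, -0.3987, 0.1021]
tool_rot: [2.552, 1.525, -0.54]
contact_force: [-0.1, -0.2, -1.3]
opening: 0.0318
```

```bash
python3 -c "
from h import *
st();kplan((-0.0175,-0.075,0.086))"
```

```text
t 11.05 pos [ 0.5194 -0.3987  0.1021] grill [-0.0138 -0.0696  0.1021] yaw-YA 0.0046 tilt [ 0.039  -0.0234 -0.999 ] open 0.0318 F [-0.1 -0.2 -1.3] q [-0.78  0.66  1.34  0.01  1.09  0.74]
keb now grill [-0.0152 -0.0697  0.1115] ang-GY 0.005 axis z -0.0075
yaw -1.522 dyaw -0.005 d [-0.0021, -0.0054, -0.0255] total tool mm [25.5, 4.7, 3.3] 1
[{"hand":H,"slide":[25.5, 4.7, 3.3],"spin":0.005}]
```

>>> send_rows(motion=[{"hand": -0.5,"slide": [4,4,2],"spin": 0.004},{"hand": -0.5,"slide": [4,0,0],"spin": 0},{"hand": -0.5,"slide": [4,0,0],"spin": 0}])

```text
time: 11.35
tool_pos: [0.5185, -0.4029, 0.0898]
tool_rot: [2.55, 1.524, -0.545]
contact_force: [0.1, 1.0, -1.3]
opening: 0.0318
```

```bash
python3 -c "
from h import *
st();kplan((-0.0165,-0.075,0.086))"
```

```text
t 11.35 pos [ 0.5185 -0.4029  0.0898] grill [-0.0149 -0.0738  0.0898] yaw-YA 0.0015 tilt [ 0.0396 -0.024  -0.9989] open 0.0318 F [ 0.1  1.  -1.3] q [-0.78  0.68  1.35  0.01  1.07  0.74]
keb now grill [-0.0163 -0.0739  0.0992] ang-GY 0.002 axis z -0.0069
yaw -1.525 dyaw -0.002 d [-0.0002, -0.0012, -0.0132] total tool mm [13.2, 0.8, 0.7] 1
[{"hand":H,"slide":[13.2, 0.8, 0.7],"spin":0.002}]
```

>>> send_rows(motion=[{"hand": -0.5,"slide": [4,1,0.5],"spin": 0},{"hand": -0.5,"slide": [4,0,0],"spin": 0},{"hand": -0.5,"slide": [3,0,0],"spin": 0},{"hand": -0.5,"slide": [0,0,0],"spin": 0}])

```text
time: 11.75
tool_pos: [0.5183, -0.4048, 0.0776]
tool_rot: [2.551, 1.525, -0.545]
contact_force: [-0.2, -0.3, -0.8]
opening: 0.0321
```

```bash
python3 -c "
from h import *
st();kplan((-0.0165,-0.075,0.085))"
```

```text
t 11.75 pos [ 0.5183 -0.4048  0.0776] grill [-0.0152 -0.0757  0.0776] yaw-YA 0.0007 tilt [ 0.0395 -0.024  -0.9989] open 0.0321 F [-0.2 -0.3 -0.8] q [-0.78  0.69  1.36  0.01  1.04  0.73]
keb now grill [-0.0166 -0.0758  0.087 ] ang-GY 0.001 axis z -0.0069
yaw -1.526 dyaw -0.001 d [0.0001, 0.0008, -0.002] total tool mm [1.9, -0.8, -0.0] 1
[{"hand":H,"slide":[1.9, -0.8, -0.0],"spin":0.001}]
```

>>> send_rows(motion=[{"hand": -0.5,"slide": [2,-0.8,0],"spin": 0},{"hand": 0.0,"slide": [0,0,0],"spin": 0},{"hand": 0.0,"slide": [0,0,0],"spin": 0},{"hand": 0.0,"slide": [0,0,0],"spin": 0},{"hand": 0.0,"slide": [0,0,0],"spin": 0}])

```text
time: 12.25
tool_pos: [0.5192, -0.4047, 0.0773]
tool_rot: [2.535, 1.521, -0.561]
contact_force: [0.7, -1.0, -0.1]
opening: 0.0457
```

```bash
python3 -c "
from h import *
st()"
```

```text
t 12.25 pos [ 0.5192 -0.4047  0.0773] grill [-0.0143 -0.0756  0.0773] yaw-YA 0.0007 tilt [ 0.0421 -0.0264 -0.9988] open 0.0457 F [ 0.7 -1.  -0.1] q [-0.78  0.69  1.36  0.01  1.04  0.74]
```

Released; rise straight up and check.

>>> send_rows(motion=[{"hand": 0.0,"slide": [-15,0,0],"spin": 0},{"hand": 0.0,"slide": [-40,0,0],"spin": 0},{"hand": 0.0,"slide": [-45,0,0],"spin": 0},{"hand": 0.2,"slide": [-45,0,10],"spin": 0},{"hand": 0.2,"slide": [-45,0,30],"spin": 0}])

```text
time: 12.75
tool_pos: [0.4737, -0.3991, 0.2637]
tool_rot: [2.613, 1.532, -0.48]
contact_force: [0.2, -1.4, -0.4]
opening: 0.054
```

```bash
cat > ing.py <<'E'
from h import *
def ing(fn):
    p={k:v for k,v in np.load(fn+'.npz',allow_pickle=True).items()}
    P=cloud(p); G=np.apply_along_axis(wg,2,P)
    for i,y in ((1,-.075),(2,0),(3,.075)):
        m=(abs(G[...,1]-y)<0.03)&(abs(G[...,0]+0.005)<0.06)
        F=G[m&(G[...,2]>0.094)&(abs(G[...,0]+0.012)<0.042)]
        if len(F)<100: print(i,'empty');continue
        r=cv2.minAreaRect((F[:,:2]*1000).astype(np.float32))
        rod=G[(abs(G[...,1]-y)<0.012)&(G[...,2]>0.075)&(G[...,2]<0.097)&(G[...,0]>0.02)&(G[...,0]<0.056)]
        rf=G[(abs(G[...,1]-y)<0.012)&(G[...,2]>0.075)&(G[...,2]<0.097)&(G[...,0]>-0.105)&(G[...,0]<-0.05)]
        print(i,'food',np.round(r[0],1),np.round(r[1],1),'x',np.percentile(F[:,0],[1,99]).round(4),'y',F[:,1].mean().round(4),'ztop',np.percentile(F[:,2],90).round(4),'rear rod xmax',rod[:,0].max().round(4),'y',rod[:,1].mean().round(4),'z',np.percentile(rod[:,2],90).round(4),'front xmin',rf[:,0].min().round(4) if len(rf) else None, 'z',np.percentile(rf[:,2],90).round(4) if len(rf) else None)
if __name__=='__main__': ing(sys.argv[1])
E
python3 - <<'E'
from look import *
st();look('wrist','w6',['kebab_1_mid']); st()
from ing import ing
ing('w6')
E
```

```text
t 12.75 pos [ 0.4737 -0.3991  0.2637] grill [-0.0595 -0.068   0.2637] yaw-YA 0.0034 tilt [ 0.0344 -0.0179 -0.9992] open 0.054 F [ 0.2 -1.4 -0.4] q [-0.83  0.47  1.22  0.01  1.41  0.69]
t 12.85 pos [ 0.4726 -0.4016  0.2693] grill [-0.0607 -0.0705  0.2693] yaw-YA 0.0001 tilt [ 0.0405 -0.0267 -0.9988] open 0.055 F [0.1 0.5 0.7] q [-0.83  0.47  1.21  0.01  1.41  0.69]
1 food [-17.9 -80.2] [62.7 63.5] x [-0.0504  0.0015] y -0.078 ztop 0.3758 rear rod xmax 0.0508 y -0.0749 z 0.0893 front xmin -0.0943 z 0.089
2 food [-39.1  -8.8] [26.2 44.7] x [-0.0515 -0.0258] y -0.0198 ztop 0.3719 rear rod xmax 0.041 y 0.0011 z 0.0897 front xmin -0.0644 z 0.0896
3 empty
```

View pics/w6.png

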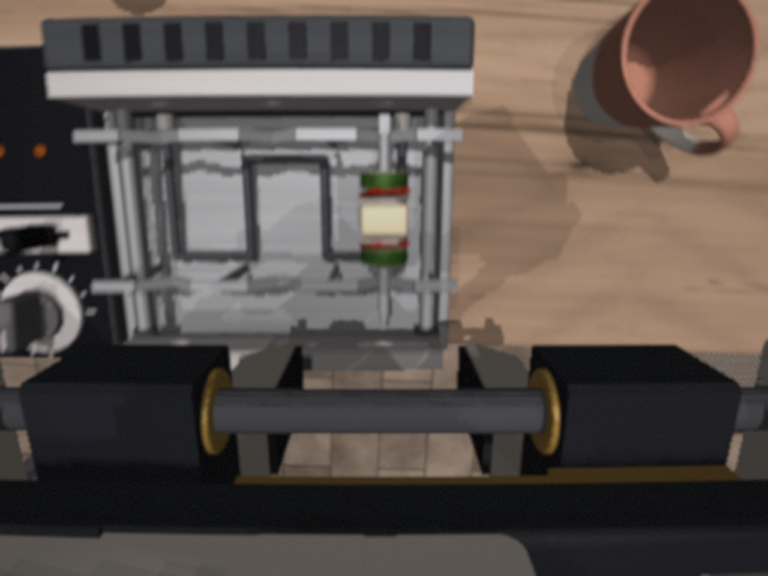

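Kebab in station 1 (food at (385,218)), rod in both V cradles; middle at about -17 mm. Now the second kebab.

```bash
python3 - <<'E'
from h import *
plan((0.40,0.15,0.30),-0.257-np.pi/2)
E
```

```text
yaw -1.526 dyaw -0.302 d [-0.0726, 0.5516, 0.0307] total tool mm [-48.4, -553.2, 46.1] 13
[{"hand":H,"slide":[-3.7, -42.6, 3.5],"spin":0.023},{"hand":H,"slide":[-3.8, -42.5, 4.5],"spin":0.023},{"hand":H,"slide":[-3.8, -42.3, 5.5],"spin":0.023},{"hand":H,"slide":[-3.8, -42.2, 6.5],"spin":0.023},{"hand":H,"slide":[-3.9, -42.0, 7.5],"spin":0.023},{"hand":H,"slide":[-3.9, -41.8, 8.4],"spin":0.023},{"hand":H,"slide":[-3.9, -41.6, 9.4],"spin":0.023},{"hand":H,"slide":[-4.0, -41.4, 10.4],"spin":0.023}]
[{"hand":H,"slide":[-4.0, -41.1, 11.3],"spin":0.023},{"hand":H,"slide":[-4.0, -40.9, 12.3],"spin":0.023},{"hand":H,"slide":[-4.0, -40.6, 13.2],"spin":0.023},{"hand":H,"slide":[-4.1, -40.2, 14.2],"spin":0.023},{"hand":H,"slide":[-4.1, -39.9, 15.1],"spin":0.023}]
```

>>> send_rows(motion=[{"hand": 0.4,"slide": [-4,-42,3.5],"spin": 0.023},{"hand": 0.4,"slide": [-4,-42,4.5],"spin": 0.023},{"hand": 0.4,"slide": [-4,-42,5.5],"spin": 0.023},{"hand": 0.4,"slide": [-4,-42,6.5],"spin": 0.023},{"hand": 0.4,"slide": [-4,-42,7.5],"spin": 0.023},{"hand": 0.4,"slide": [-4,-42,8.5],"spin": 0.023},{"hand": 0.4,"slide": [-4,-42,9.5],"spin": 0.023},{"hand": 0.4,"slide": [-4,-41,10.5],"spin": 0.023}])

```text
time: 13.65
tool_pos: [0.4261, -0.0564, 0.2939]
tool_rot: [2.709, 1.514, -0.59]
contact_force: [1.1, 0.1, -0.8]
opening: 0.0643
```

>>> send_rows(motion=[{"hand": 0.4,"slide": [-4,-41,11],"spin": 0.023},{"hand": 0.4,"slide": [-4,-41,12],"spin": 0.023},{"hand": 0.4,"slide": [-4,-40,13],"spin": 0.023},{"hand": 0.4,"slide": [-4,-40,14],"spin": 0.023},{"hand": 0.4,"slide": [-4,-35,15],"spin": 0.023},{"hand": 0.4,"slide": [0,0,0],"spin": 0}])

```text
time: 14.25
tool_pos: [0.3974, 0.163, 0.3108]
tool_rot: [2.927, 1.509, -0.488]
contact_force: [0.3, -0.6, -0.3]
opening: 0.0641
```

```bash
python3 - <<'E'
from look import *
st();look('wrist','w7',['kebab_1_mid']); st()
from keb import kebs
for c,a in kebs('w7'): gplan((c[0],c[1],0.13),a-np.pi/2)
E
```

```text
t 14.25 pos [0.3974 0.163  0.3108] grill [-0.1107  0.4969  0.3108] yaw-YA -0.3188 tilt [ 0.0544 -0.0289 -0.9981] open 0.0641 F [ 0.3 -0.6 -0.3] q [ 0.24  0.08  1.63 -0.04  1.38  2.09]
kebab_1_mid 0.66 [233.0, 101.0] n 1487 ztop 0.0392 topmean [0.498  0.158  0.0366] top ext [0.4649 0.1377] [0.5302 0.1781]
kebab_1_mid 0.19 [501.0, 24.0] n 319 ztop 0.1077 topmean [ 0.4953 -0.1594  0.104 ] top ext [ 0.4872 -0.1624] [ 0.5029 -0.1575]
t 14.35 pos [0.3981 0.1599 0.3104] grill [-0.1102  0.4938  0.3104] yaw-YA -0.3207 tilt [ 0.054  -0.031  -0.9981] open 0.0644 F [ 0.2  0.  -0.2] q [ 0.24  0.08  1.63 -0.04  1.38  2.09]
food ctr [0.4975 0.1581] size [31.3 62.2] ang pca -0.268 rods -0.27 along -0.0769 0.0673 ztop 0.0387 uv [232. 102.]
yaw -1.847 dyaw 0.008 d [0.1005, -0.0024, -0.1993] total tool mm [204.5, -28.1, -85.1] 5
[{"hand":H,"slide":[40.9, -5.6, -17.0],"spin":-0.002},{"hand":H,"slide":[40.9, -5.6, -17.0],"spin":-0.002},{"hand":H,"slide":[40.9, -5.6, -17.0],"spin":-0.002},{"hand":H,"slide":[40.9, -5.5, -17.1],"spin":-0.002},{"hand":H,"slide":[40.9, -5.5, -17.1],"spin":-0.002}]
```

View pics/w7.png

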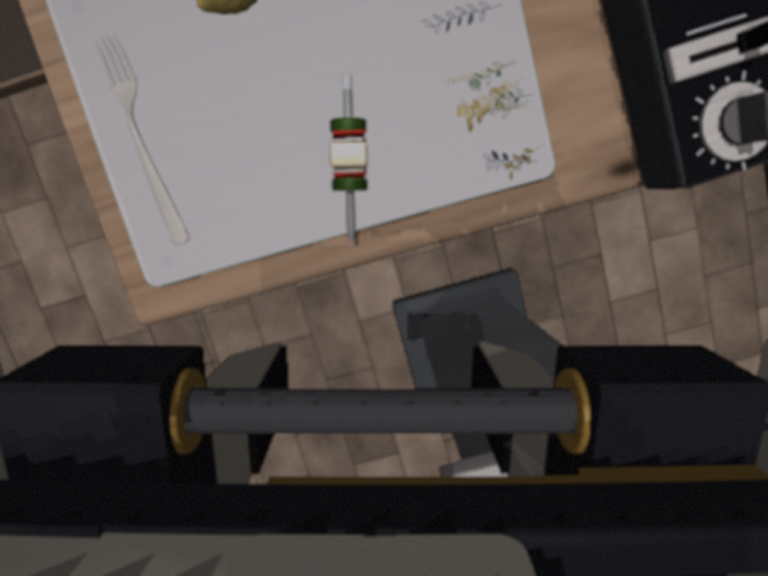

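>>> send_rows(motion=[{"hand": 0.4,"slide": [30,-4,-13],"spin": 0},{"hand": 0.4,"slide": [30,-4,-13],"spin": 0},{"hand": 0.4,"slide": [30,-4,-13],"spin": 0},{"hand": 0.4,"slide": [30,-4,-13],"spin": 0},{"hand": 0.4,"slide": [30,-4,-12],"spin": 0},{"hand": 0.4,"slide": [30,-4,-12],"spin": 0},{"hand": 0.4,"slide": [25,-3,-9],"spin": 0}])

```text
time: 15.05
tool_pos: [0.507, 0.1453, 0.1097]
tool_rot: [2.974, 1.497, -0.454]
contact_force: [0.7, 0.1, 0.1]
opening: 0.0641
```

```bash
python3 - <<'E'
from look import *
st();look('wrist','w8',[]); st()
from keb import kebs
for c,a in kebs('w8'): gplan((c[0],c[1],0.031),a-np.pi/2)
E
```

```text
t 15.05 pos [0.507  0.1453 0.1097] grill [-0.002   0.4744  0.1097] yaw-YA -0.3309 tilt [ 0.066  -0.0322 -0.9973] open 0.0641 F [0.7 0.1 0.1] q [ 0.16  0.44  1.73 -0.05  0.91  2.05]
t 15.1 pos [0.5064 0.1446 0.1061] grill [-0.0026  0.4737  0.1061] yaw-YA -0.3315 tilt [ 0.0612 -0.0332 -0.9976] open 0.0642 F [ 0.7 -2.  -4. ] q [ 0.16  0.45  1.73 -0.05  0.91  2.05]
food ctr [0.5022 0.1581] size [31.9 54.8] ang pca -0.249 rods None along -0.0304 0.064 ztop 0.0384 uv [236. 213.]
yaw -1.858 dyaw 0.038 d [-0.0031, 0.0129, -0.094] total tool mm [93.2, -12.8, 13.0] 3
[{"hand":H,"slide":[31.1, -4.3, 4.3],"spin":-0.013},{"hand":H,"slide":[31.1, -4.3, 4.3],"spin":-0.013},{"hand":H,"slide":[31.1, -4.3, 4.2],"spin":-0.013}]
```

```bash
python3 -c "
from h import *
gplan((0.498,0.1586,0.0315),-0.262-np.pi/2,4)"
```

```text
yaw -1.858 dyaw 0.025 d [-0.0072, 0.0134, -0.0935] total tool mm [92.4, -12.1, 17.1] 4
[{"hand":H,"slide":[23.1, -3.0, 4.3],"spin":-0.006},{"hand":H,"slide":[23.1, -3.0, 4.2],"spin":-0.006},{"hand":H,"slide":[23.1, -3.1, 4.2],"spin":-0.006},{"hand":H,"slide":[23.1, -3.1, 4.2],"spin":-0.006}]
```

>>> send_rows(motion=[{"hand": 0.4,"slide": [23,-3,4],"spin": -0.008},{"hand": 0.4,"slide": [23,-3,4],"spin": -0.008},{"hand": 0.4,"slide": [22,-3,4],"spin": -0.008},{"hand": 0.4,"slide": [10,-2,3],"spin": 0},{"hand": 0.4,"slide": [3,0,0],"spin": 0}])

```text
time: 15.6
tool_pos: [0.5019, 0.1489, 0.0227]
tool_rot: [2.884, 1.501, -0.529]
contact_force: [0.2, -0.3, 0.2]
opening: 0.0642
```

```bash
python3 -c "
from h import *
st();gplan((0.498,0.1586,0.0315),-0.262-np.pi/2,1)"
```

```text
t 15.6 pos [0.5019 0.1489 0.0227] grill [-0.0069  0.4782  0.0227] yaw-YA -0.3164 tilt [ 0.0605 -0.0354 -0.9975] open 0.0642 F [ 0.2 -0.3  0.2] q [ 0.17  0.58  1.81 -0.07  0.71  2.06]
yaw -1.843 dyaw 0.01 d [-0.0028, 0.009, -0.0101] total tool mm [9.6, -8.1, 5.8] 1
[{"hand":H,"slide":[9.6, -8.1, 5.8],"spin":-0.010}]
```

>>> send_rows(motion=[{"hand": 0.4,"slide": [4,-6,4],"spin": -0.01},{"hand": 0.4,"slide": [4,-3,2],"spin": 0},{"hand": 0.4,"slide": [1,0,0],"spin": 0}])

```text
time: 15.9
tool_pos: [0.5006, 0.1587, 0.0149]
tool_rot: [2.904, 1.498, -0.5]
contact_force: [-0.2, -0.6, 0.1]
opening: 0.064
```

```bash
python3 -c "
from h import *
st();gplan((0.498,0.1586,0.0315),-0.262-np.pi/2,1)"
```

```text
t 15.9 pos [0.5006 0.1587 0.0149] grill [-0.0077  0.4881  0.0149] yaw-YA -0.3074 tilt [ 0.0641 -0.035  -0.9973] open 0.064 F [-0.2 -0.6  0.1] q [ 0.19  0.59  1.81 -0.07  0.69  2.08]
yaw -1.834 dyaw 0.001 d [-0.0014, -0.0008, -0.0023] total tool mm [2.3, 1.1, 1.3] 1
[{"hand":H,"slide":[2.3, 1.1, 1.3],"spin":-0.001}]
```

>>> send_rows(motion=[{"hand": -0.5,"slide": [3,1,1],"spin": 0},{"hand": -0.5,"slide": [1,0,0],"spin": 0},{"hand": -0.5,"slide": [0,0,0],"spin": 0},{"hand": -0.5,"slide": [0,0,0],"spin": 0},{"hand": -0.5,"slide": [0,0,0],"spin": 0},{"hand": -0.5,"slide": [0,0,0],"spin": 0},{"hand": -0.5,"slide": [0,0,0],"spin": 0}])

```text
time: 16.6
tool_pos: [0.5006, 0.1583, 0.012]
tool_rot: [2.928, 1.495, -0.475]
contact_force: [0.2, -0.7, -1.2]
opening: 0.0317
```

```bash
python3 -c "
from h import *
st();
holdsave((0.498,0.1586),-0.262)"
```

```text
t 16.6 pos [0.5006 0.1583 0.012 ] grill [-0.0079  0.4876  0.012 ] yaw-YA -0.3068 tilt [ 0.0669 -0.0344 -0.9972] open 0.0317 F [ 0.2 -0.7 -1.2] q [ 0.19  0.59  1.82 -0.07  0.67  2.08]
```

>>> send_rows(motion=[{"hand": -0.5,"slide": [-30,0,0],"spin": 0},{"hand": -0.5,"slide": [-45,0,0],"spin": 0},{"hand": -0.5,"slide": [-45,0,0],"spin": 0},{"hand": -0.5,"slide": [-45,0,0],"spin": 0},{"hand": -0.5,"slide": [0,0,0],"spin": 0}])

```text
time: 17.1
tool_pos: [0.4881, 0.1637, 0.1805]
tool_rot: [2.876, 1.5, -0.528]
contact_force: [0.3, 0.3, -0.4]
opening: 0.0319
```

```bash
python3 -c "
from h import *
st();kplan((-0.018,0,0.17))"
```

```text
t 17.1 pos [0.4881 0.1637 0.1805] grill [-0.0201  0.4935  0.1805] yaw-YA -0.3072 tilt [ 0.0608 -0.0355 -0.9975] open 0.0319 F [ 0.3  0.3 -0.4] q [ 0.2   0.34  1.66 -0.05  1.08  2.06]
keb now grill [-0.0226  0.494   0.1915] ang-GY -0.307 axis z -0.0056
yaw -1.833 dyaw 0.307 d [0.0265, -0.4925, -0.0215] total tool mm [40.5, 468.3, -151.1] 11
[{"hand":H,"slide":[3.7, 42.6, -13.7],"spin":-0.028},{"hand":H,"slide":[3.6, 42.9, -12.5],"spin":-0.028},{"hand":H,"slide":[3.5, 43.3, -11.3],"spin":-0.028},{"hand":H,"slide":[3.5, 43.6, -10.1],"spin":-0.028},{"hand":H,"slide":[3.4, 43.9, -8.9],"spin":-0.028},{"hand":H,"slide":[3.3, 44.1, -7.7],"spin":-0.028},{"hand":H,"slide":[3.2, 44.3, -6.5],"spin":-0.028},{"hand":H,"slide":[3.1, 44.5, -5.2],"spin":-0.028}]
[{"hand":H,"slide":[3.1, 44.6, -4.0],"spin":-0.028},{"hand":H,"slide":[3.0, 44.7, -2.7],"spin":-0.028},{"hand":H,"slide":[2.9, 44.8, -1.5],"spin":-0.028}]
```

>>> send_rows(motion=[{"hand": -0.5,"slide": [3,42,-14],"spin": -0.028},{"hand": -0.5,"slide": [3,43,-12],"spin": -0.028},{"hand": -0.5,"slide": [3,43,-11],"spin": -0.028},{"hand": -0.5,"slide": [3,43,-10],"spin": -0.028},{"hand": -0.5,"slide": [3,44,-9],"spin": -0.028},{"hand": -0.5,"slide": [3,44,-8],"spin": -0.028},{"hand": -0.5,"slide": [3,44,-6],"spin": -0.028},{"hand": -0.5,"slide": [3,44,-5],"spin": -0.028}])

```text
time: 17.9
tool_pos: [0.5073, -0.1984, 0.1654]
tool_rot: [2.68, 1.504, -0.479]
contact_force: [1.1, 0.3, -1.2]
opening: 0.0317
```

```bash
python3 -c "
from h import *
st();kplan((-0.018,0,0.15))"
```

```text
t 17.9 pos [ 0.5073 -0.1984  0.1654] grill [-0.017   0.131   0.1654] yaw-YA -0.0636 tilt [ 0.0593 -0.0308 -0.9978] open 0.0317 F [ 1.1  0.3 -1.2] q [-0.51  0.4   1.62  0.    1.05  1.07]
keb now grill [-0.0194  0.131   0.1764] ang-GY -0.064 axis z -0.0137
yaw -1.59 dyaw 0.064 d [0.0073, -0.1306, -0.0264] total tool mm [30.8, 129.6, -7.9] 3
[{"hand":H,"slide":[10.3, 43.2, -2.6],"spin":-0.021},{"hand":H,"slide":[10.2, 43.3, -1.7],"spin":-0.021},{"hand":H,"slide":[10.2, 43.3, -0.8],"spin":-0.021}]
```

>>> send_rows(motion=[{"hand": -0.5,"slide": [8,40,-2.5],"spin": -0.021},{"hand": -0.5,"slide": [8,40,-2],"spin": -0.021},{"hand": -0.5,"slide": [8,36,-1],"spin": -0.021},{"hand": -0.5,"slide": [4,0,0],"spin": 0},{"hand": -0.5,"slide": [0,0,0],"spin": 0}])

```text
time: 18.4
tool_pos: [0.5109, -0.3255, 0.1338]
tool_rot: [2.619, 1.511, -0.483]
contact_force: [-0.2, 0.2, -1.2]
opening: 0.0319
```

```bash
python3 -c "
from look import *
st();look('wrist','w9',[]);st();kplan((-0.018,0,0.15))"; python3 held.py w9
```

```text
t 18.4 pos [ 0.5109 -0.3255  0.1338] grill [-0.0191  0.0038  0.1338] yaw-YA -0.0054 tilt [ 0.0533 -0.0279 -0.9982] open 0.0319 F [-0.2  0.2 -1.2] q [-0.7   0.54  1.48  0.01  1.06  0.82]
t 18.45 pos [ 0.511  -0.3255  0.1342] grill [-0.0189  0.0039  0.1342] yaw-YA -0.0048 tilt [ 0.0536 -0.0286 -0.9982] open 0.0321 F [-0.2  0.  -0.7] q [-0.7   0.54  1.48  0.01  1.06  0.82]
keb now grill [-0.0213  0.0037  0.1453] ang-GY -0.005 axis z -0.0212
yaw -1.531 dyaw 0.005 d [0.0034, -0.0036, 0.0047] total tool mm [-4.4, 3.8, -3.5] 1
[{"hand":H,"slide":[-4.4, 3.8, -3.5],"spin":-0.005}]
now [-0.02126217  0.00372113  0.14526917]
1231 rod x max 0.045637531601318206 y near/far [(np.float64(0.021), [0.0208, 0.0035, 0.1463], np.float64(0.1489)), (np.float64(0.037), [0.0368, 0.0033, 0.1464], np.float64(0.1483))]
```

View pics/w9.png

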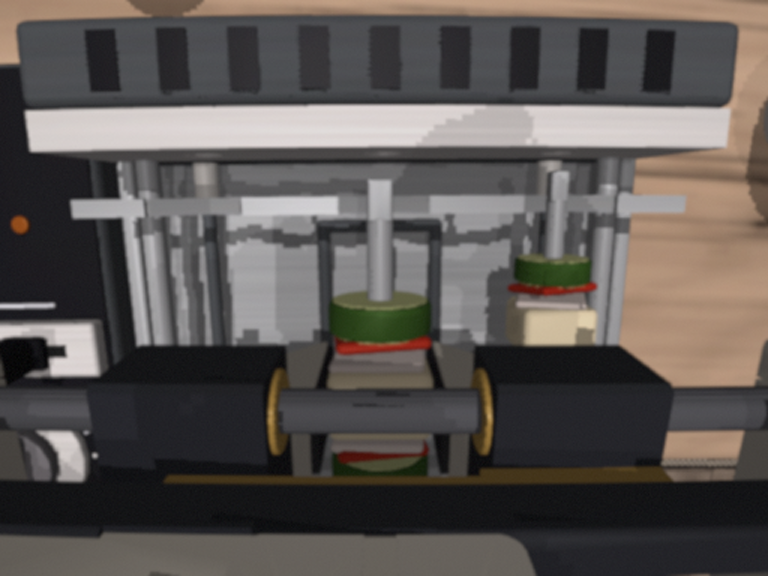

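>>> send_rows(motion=[{"hand": -0.5,"slide": [10,3,-2.5],"spin": -0.005},{"hand": -0.5,"slide": [10,1,-1.5],"spin": 0},{"hand": -0.5,"slide": [10,0,0],"spin": 0},{"hand": -0.5,"slide": [5,0,0],"spin": 0}])

```text
time: 18.85
tool_pos: [0.5183, -0.3271, 0.0975]
tool_rot: [2.611, 1.51, -0.481]
contact_force: [0.1, -0.3, -0.1]
opening: 0.0318
```

```bash
python3 -c "
from h import *
st();kplan((-0.0168,0,0.087))"
```

```text
t 18.85 pos [ 0.5183 -0.3271  0.0975] grill [-0.0117  0.0019  0.0975] yaw-YA 0.0045 tilt [ 0.0541 -0.0282 -0.9981] open 0.0318 F [ 0.1 -0.3 -0.1] q [-0.69  0.59  1.5   0.02  0.99  0.82]
keb now grill [-0.014   0.0017  0.1086] ang-GY 0.004 axis z -0.0209
yaw -1.522 dyaw -0.004 d [-0.0027, -0.0019, -0.0216] total tool mm [21.5, 1.1, 3.9] 1
[{"hand":H,"slide":[21.5, 1.1, 3.9],"spin":0.004}]
```

>>> send_rows(motion=[{"hand": -0.5,"slide": [6,1,2],"spin": 0.003},{"hand": -0.5,"slide": [4,0,1],"spin": 0},{"hand": -0.5,"slide": [4,0,0],"spin": 0}])

```text
time: 19.15
tool_pos: [0.5161, -0.3276, 0.0817]
tool_rot: [2.618, 1.511, -0.476]
contact_force: [0.4, -0.2, -1.1]
opening: 0.0321
```

```bash
python3 -c "
from h import *
st();kplan((-0.0168,0,0.087))"
```

```text
t 19.15 pos [ 0.5161 -0.3276  0.0817] grill [-0.014   0.0015  0.0817] yaw-YA 0.0026 tilt [ 0.0534 -0.0275 -0.9982] open 0.0321 F [ 0.4 -0.2 -1.1] q [-0.7   0.61  1.52  0.02  0.96  0.82]
keb now grill [-0.0163  0.0013  0.0928] ang-GY 0.002 axis z -0.0215
yaw -1.524 dyaw -0.002 d [-0.0005, -0.0013, -0.0058] total tool mm [5.8, 1.1, 0.8] 1
[{"hand":H,"slide":[5.8, 1.1, 0.8],"spin":0.002}]
```

>>> send_rows(motion=[{"hand": -0.5,"slide": [3,1,0.5],"spin": 0.002},{"hand": -0.5,"slide": [3,0,0],"spin": 0},{"hand": -0.5,"slide": [2,0,0],"spin": 0}])

```text
time: 19.45
tool_pos: [0.5161, -0.329, 0.074]
tool_rot: [2.623, 1.51, -0.473]
contact_force: [-6.5, 6.0, 17.4]
opening: 0.0317
```

```bash
python3 -c "
from h import *
st();kplan((-0.0168,0,0.087))"
```

```text
t 19.45 pos [ 0.5161 -0.329   0.074 ] grill [-0.014   0.0002  0.074 ] yaw-YA 0.0003 tilt [ 0.0539 -0.0276 -0.9982] open 0.0317 F [-6.5  6.  17.4] q [-0.7   0.62  1.52  0.02  0.94  0.82]
keb now grill [-0.0164 -0.      0.0851] ang-GY -0.0 axis z -0.021
yaw -1.526 dyaw 0.0 d [-0.0004, -0.0, 0.0019] total tool mm [-1.9, 0.0, 0.3] 1
[{"hand":H,"slide":[-1.9, 0.0, 0.3],"spin":-0.000}]
```

Seated; release.

>>> send_rows(motion=[{"hand": 0.0,"slide": [0,0,0],"spin": 0},{"hand": 0.0,"slide": [0,0,0],"spin": 0},{"hand": 0.0,"slide": [0,0,0],"spin": 0},{"hand": 0.0,"slide": [0,0,0],"spin": 0}])

```text
time: 19.85
tool_pos: [0.5167, -0.3297, 0.0749]
tool_rot: [2.613, 1.508, -0.484]
contact_force: [0.4, 1.1, 0.3]
opening: 0.0456
```

>>> send_rows(motion=[{"hand": 0.0,"slide": [-15,0,0],"spin": 0},{"hand": 0.0,"slide": [-40,0,0],"spin": 0},{"hand": 0.0,"slide": [-45,0,3],"spin": 0},{"hand": 0.2,"slide": [-45,0,20],"spin": 0},{"hand": 0.2,"slide": [-45,0,35],"spin": 0},{"hand": 0.2,"slide": [-20,0,35],"spin": 0}])

```text
time: 20.45
tool_pos: [0.4162, -0.3268, 0.2764]
tool_rot: [2.636, 1.515, -0.456]
contact_force: [-0.3, -0.5, 0.3]
opening: 0.055
```

```bash
sed -i 's/(G\[...,2\]>0.094)/(G[...,2]>0.094)\&(G[...,2]<0.12)\&(abs(G[...,1]-y)<0.025)/' ing.py; python3 - <<'E'
from look import *
st();look('wrist','w10',['kebab_1_mid','rail_grip','selector_top','timer_grip']); st()
from ing import ing
ing('w10')
E
```

```text
t 20.45 pos [ 0.4162 -0.3268  0.2764] grill [-0.1137  0.0067  0.2764] yaw-YA 0.004 tilt [ 0.0499 -0.0245 -0.9985] open 0.055 F [-0.3 -0.5  0.3] q [-0.82  0.28  1.47  0.02  1.34  0.69]
kebab_1_mid 0.67 [254.0, 91.0] n 2614 ztop 0.1014 topmean [ 0.5135 -0.3291  0.099 ] top ext [ 0.4815 -0.3442] [ 0.5449 -0.3137]
rail_grip 0.7 [253.0, 185.0] n 4660 ztop 0.1462 topmean [ 0.4173 -0.3336  0.145 ] top ext [ 0.4081 -0.3484] [ 0.4247 -0.3193]
selector_top 0.86 [89.0, 101.0] n 512 ztop 0.1181 topmean [ 0.4946 -0.1678  0.1159] top ext [ 0.4868 -0.1739] [ 0.5029 -0.1603]
timer_grip 0.87 [84.0, 159.0] n 1240 ztop 0.1136 topmean [ 0.4366 -0.1549  0.1119] top ext [ 0.4182 -0.1618] [ 0.4545 -0.1459]
t 20.7 pos [ 0.4162 -0.3261  0.2725] grill [-0.1137  0.0074  0.2725] yaw-YA 0.0024 tilt [ 0.0461 -0.02   -0.9987] open 0.0549 F [ 0.8 -0.3 -0.4] q [-0.82  0.29  1.47  0.02  1.33  0.7 ]
1 food [-16.8 -75.2] [32.6 61.7] x [-0.0475  0.013 ] y -0.0743 ztop 0.1011 rear rod xmax 0.0507 y -0.0751 z 0.0894 front xmin -0.0937 z 0.0893
2 food [-16.9   0. ] [30.3 62.5] x [-0.048   0.0135] y 0.0 ztop 0.1011 rear rod xmax 0.0506 y 0.0 z 0.0895 front xmin -0.0936 z 0.089
3 empty
```

View pics/w10.png

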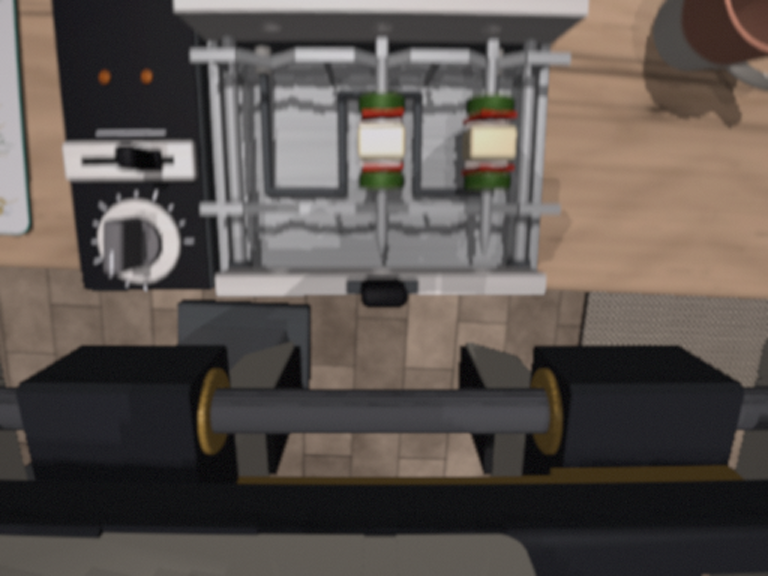

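Both kebabs (382,140) and (490,142) lie in the cradles, middles 17 mm in front. Now grip the rail.

```bash
python3 -c "
from h import *
gplan((0.4164,-0.3337,0.133),YA,6)"
```

```text
yaw -1.524 dyaw -0.002 d [0.001, -0.0079, -0.1585] total tool mm [158.5, 4.5, 6.5] 6
[{"hand":H,"slide":[26.4, 0.7, 1.1],"spin":0.000},{"hand":H,"slide":[26.4, 0.7, 1.1],"spin":0.000},{"hand":H,"slide":[26.4, 0.7, 1.1],"spin":0.000},{"hand":H,"slide":[26.4, 0.7, 1.1],"spin":0.000},{"hand":H,"slide":[26.4, 0.7, 1.1],"spin":0.000},{"hand":H,"slide":[26.4, 0.7, 1.1],"spin":0.000}]
```

>>> send_rows(motion=[{"hand": 0.35,"slide": [25,1,1],"spin": 0},{"hand": 0.35,"slide": [25,1,1],"spin": 0},{"hand": 0.35,"slide": [25,1,1],"spin": 0},{"hand": 0.35,"slide": [25,1,1],"spin": 0},{"hand": 0.35,"slide": [20,1,1],"spin": 0},{"hand": 0.35,"slide": [8,0,0],"spin": 0}])

```text
time: 21.3
tool_pos: [0.4215, -0.3311, 0.1323]
tool_rot: [2.81, 1.529, -0.279]
contact_force: [-0.4, -0.4, 0.8]
opening: 0.0617
```

```bash
python3 -c "
from h import *
st();gplan((0.4164,-0.3337,0.133),YA,2)"
```

```text
t 21.3 pos [ 0.4215 -0.3311  0.1323] grill [-0.1086  0.0022  0.1323] yaw-YA 0.0078 tilt [ 0.0407 -0.0116 -0.9991] open 0.0617 F [-0.4 -0.4  0.8] q [-0.82  0.44  1.66  0.03  1.01  0.68]
yaw -1.518 dyaw -0.008 d [-0.0043, -0.0028, -0.0182] total tool mm [18.1, 2.3, 5.2] 2
[{"hand":H,"slide":[9.0, 1.2, 2.6],"spin":0.004},{"hand":H,"slide":[9.0, 1.2, 2.6],"spin":0.004}]
```

>>> send_rows(motion=[{"hand": 0.35,"slide": [8,1,3],"spin": 0.004},{"hand": 0.35,"slide": [8,1,1],"spin": 0.003},{"hand": -1,"slide": [2,0,0],"spin": 0},{"hand": -1,"slide": [0,0,0],"spin": 0},{"hand": -1,"slide": [0,0,0],"spin": 0},{"hand": -1,"slide": [0,0,0],"spin": 0},{"hand": -1,"slide": [0,0,0],"spin": 0},{"hand": -1,"slide": [0,0,0],"spin": 0}], grip_force=40)

```text
time: 22.1
tool_pos: [0.4197, -0.3331, 0.1124]
tool_rot: [2.853, 1.529, -0.243]
contact_force: [1.4, -1.4, -4.8]
opening: 0.0297
```

```bash
python3 -c "
from h import *
st()"
```

```text
t 22.1 pos [ 0.4197 -0.3331  0.1124] grill [-0.1105  0.0003  0.1124] yaw-YA 0.0013 tilt [ 0.0406 -0.0101 -0.9991] open 0.0297 F [ 1.4 -1.4 -4.8] q [-0.83  0.46  1.69  0.03  0.96  0.68]
```

>>> send_rows(motion=[{"hand": -1,"slide": [0.2,0,-6],"spin": 0},{"hand": -1,"slide": [0.2,0,-6],"spin": 0},{"hand": -1,"slide": [0.2,0,-6],"spin": 0},{"hand": -1,"slide": [0.2,0,-6],"spin": 0}])

```text
time: 22.5
tool_pos: [0.443, -0.332, 0.1123]
tool_rot: [2.86, 1.533, -0.237]
contact_force: [-5.6, -2.2, 0.4]
opening: 0.0298
```

```bash
python3 -c "
from h import *
st()"
```

```text
t 22.5 pos [ 0.443  -0.332   0.1123] grill [-0.0871  0.0004  0.1123] yaw-YA 0.0003 tilt [ 0.0364 -0.0088 -0.9993] open 0.0298 F [-5.6 -2.2  0.4] q [-0.79  0.49  1.63  0.02  0.99  0.72]
```

>>> send_rows(motion=[{"hand": -1,"slide": [0.2,0,-5],"spin": 0},{"hand": -1,"slide": [0.2,0,-5],"spin": 0},{"hand": -1,"slide": [0.2,0,-4],"spin": 0},{"hand": -1,"slide": [0.2,0,-4],"spin": 0}])

```text
time: 22.9
tool_pos: [0.4588, -0.3312, 0.1122]
tool_rot: [2.799, 1.543, -0.296]
contact_force: [-31.4, -5.9, 13.0]
opening: 0.0298
```

```bash
python3 -c "
from h import *
st()"
```

```text
t 22.9 pos [ 0.4588 -0.3312  0.1122] grill [-0.0714  0.0005  0.1122] yaw-YA 0.0019 tilt [ 0.0263 -0.008  -0.9996] open 0.0298 F [-31.4  -5.9  13. ] q [-0.77  0.51  1.59  0.01  1.01  0.75]
```

>>> send_rows(motion=[{"hand": -1,"slide": [0,0,0],"spin": 0},{"hand": 0.3,"slide": [0,0,0],"spin": 0},{"hand": 0.3,"slide": [0,0,0],"spin": 0},{"hand": 0.3,"slide": [0,0,0],"spin": 0},{"hand": 0.3,"slide": [-20,0,0],"spin": 0},{"hand": 0.3,"slide": [-45,0,0],"spin": 0},{"hand": 0.3,"slide": [-45,0,25],"spin": 0},{"hand": 0.3,"slide": [-45,0,30],"spin": 0}])

```text
time: 23.7
tool_pos: [0.405, -0.3301, 0.2617]
tool_rot: [3.013, 1.547, -0.077]
contact_force: [0.2, -0.3, 0.3]
opening: 0.0597
```

```bash
sed -i 's/^        rod=.*/        rod=G[(abs(G[...,1]-y)<0.012)\&(G[...,2]>0.075)\&(G[...,2]<0.097)\&(G[...,0]>0.02)\&(G[...,0]<0.07)]/' ing.py; python3 - <<'E'
from look import *
st();look('wrist','w11',['rail_grip','selector_top','timer_grip']); st()
from ing import ing
ing('w11')
E
```

```text
t 23.7 pos [ 0.405  -0.3301  0.2617] grill [-0.1251  0.0039  0.2617] yaw-YA 0.0073 tilt [ 0.0237 -0.0018 -0.9997] open 0.0597 F [ 0.2 -0.3  0.3] q [-0.84  0.3   1.49  0.02  1.34  0.67]
rail_grip 0.78 [259.0, 137.0] n 4397 ztop 0.1464 topmean [ 0.4551 -0.3319  0.1453] top ext [ 0.4471 -0.3469] [ 0.4625 -0.3171]
rail_grip 0.29 [186.0, 92.0] n 53479 ztop 0.1081 topmean [ 0.455  -0.2945  0.1097] top ext [ 0.4181 -0.4489] [ 0.543  -0.1457]
selector_top 0.72 [85.0, 85.0] n 583 ztop 0.1177 topmean [ 0.4947 -0.168   0.1156] top ext [ 0.4869 -0.1735] [ 0.5027 -0.1605]
timer_grip 0.93 [78.0, 143.0] n 1326 ztop 0.1136 topmean [ 0.4364 -0.1556  0.1117] top ext [ 0.4181 -0.1617] [ 0.4539 -0.1475]
timer_grip 0.16 [186.0, 96.0] n 53929 ztop 0.1081 topmean [ 0.455  -0.2948  0.1097] top ext [ 0.4181 -0.4491] [ 0.543  -0.1457]
t 23.9 pos [ 0.4052 -0.3309  0.2616] grill [-0.1249  0.0032  0.2616] yaw-YA 0.0049 tilt [ 0.0258 -0.0042 -0.9997] open 0.0599 F [ 0.   0.3 -0.6] q [-0.84  0.3   1.49  0.02  1.33  0.68]
1 food [ -0.6 -75.1] [32.  61.1] x [-0.0305  0.0293] y -0.0744 ztop 0.1012 rear rod xmax 0.052 y -0.0745 z 0.0955 front xmin -0.0672 z 0.0893
2 food [-0.7 -0.1] [30.9 61.2] x [-0.031  0.029] y -0.0001 ztop 0.101 rear rod xmax 0.0507 y 0.0004 z 0.0957 front xmin -0.0681 z 0.0896
3 empty
```

View pics/w11.png

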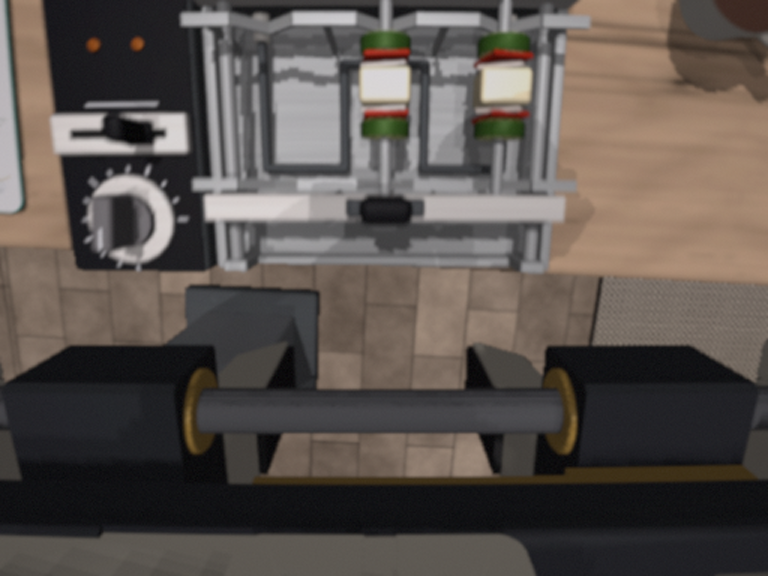

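```bash
python3 -c "
from h import *
print(wg((0.4948,-0.167,0.118)),wg((0.4365,-0.155,0.1)))
gplan((0.4948,-0.167,0.175),YA)"
```

```text
[-0.02808068  0.16291045  0.118     ] [-0.08578914  0.17749207  0.1       ]
yaw -1.521 dyaw -0.005 d [0.0901, 0.1638, -0.1056] total tool mm [107.2, -159.7, -95.4] 5
[{"hand":H,"slide":[21.4, -31.9, -19.1],"spin":0.001},{"hand":H,"slide":[21.4, -32.0, -19.0],"spin":0.001},{"hand":H,"slide":[21.4, -32.0, -19.0],"spin":0.001},{"hand":H,"slide":[21.4, -32.0, -19.0],"spin":0.001},{"hand":H,"slide":[21.4, -32.0, -18.9],"spin":0.001}]
```

>>> send_rows(motion=[{"hand": 0.0,"slide": [5,-32,-19],"spin": 0.001},{"hand": 0.0,"slide": [10,-32,-19],"spin": 0.001},{"hand": 0.0,"slide": [20,-32,-19],"spin": 0.001},{"hand": 0.0,"slide": [25,-32,-19],"spin": 0.001},{"hand": 0.0,"slide": [20,-28,-15],"spin": 0.001},{"hand": 0.0,"slide": [8,0,0],"spin": 0}])

```text
time: 24.5
tool_pos: [0.4945, -0.1637, 0.1648]
tool_rot: [3.136, 1.551, 0.038]
contact_force: [0.6, -0.8, -0.2]
opening: 0.0456
```

```bash
python3 - <<'E'
from look import *
st();look('wrist','w12',['selector_top','timer_grip']); st()
gplan((0.4948,-0.167,0.111),YA,3)
E
```

```text
t 24.5 pos [ 0.4945 -0.1637  0.1648] grill [-0.0282  0.1662  0.1648] yaw-YA -0.0017 tilt [ 1.980e-02  7.000e-04 -9.998e-01] open 0.0456 F [ 0.6 -0.8 -0.2] q [-0.47  0.38  1.65  0.01  1.1   1.05]
selector_top 0.59 [254.0, 209.0] n 771 ztop 0.1181 topmean [ 0.4965 -0.1654  0.1161] top ext [ 0.4878 -0.1723] [ 0.5034 -0.1584]
timer_grip 0.63 [234.0, 292.0] n 778 ztop 0.2439 topmean [ 0.5237 -0.1585  0.2441] top ext [ 0.5232 -0.1625] [ 0.5243 -0.1548]
t 24.65 pos [ 0.494  -0.1678  0.167 ] grill [-0.0289  0.1622  0.167 ] yaw-YA -0.005 tilt [ 0.0216 -0.002  -0.9998] open 0.0457 F [-0.4 -1.   0. ] q [-0.48  0.38  1.64  0.01  1.1   1.05]
yaw -1.531 dyaw 0.005 d [0.0012, 0.0008, -0.075] total tool mm [75.0, -0.9, 0.4] 3
[{"hand":H,"slide":[25.0, -0.3, 0.1],"spin":-0.002},{"hand":H,"slide":[25.0, -0.3, 0.1],"spin":-0.002},{"hand":H,"slide":[25.0, -0.3, 0.1],"spin":-0.002}]
```

View pics/w12.png

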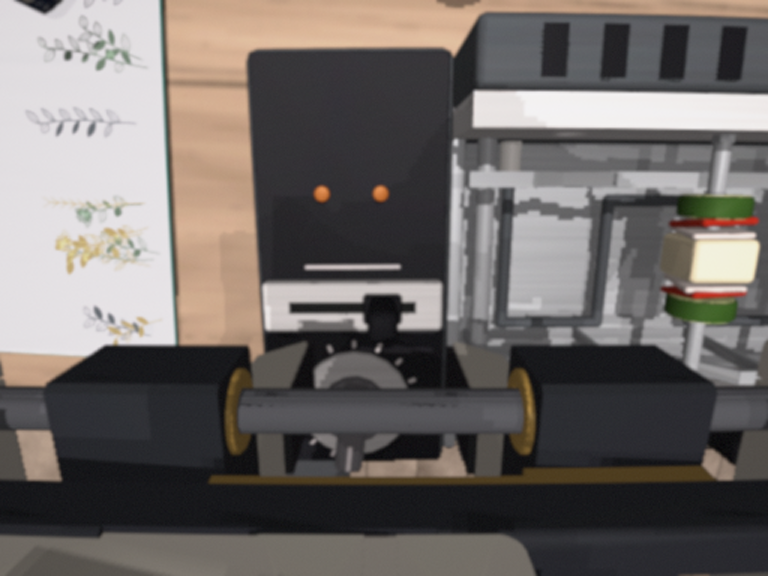

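>>> send_rows(motion=[{"hand": 0.0,"slide": [22,0,0],"spin": 0},{"hand": 0.0,"slide": [22,0,0],"spin": 0},{"hand": 0.0,"slide": [16,0,0],"spin": 0},{"hand": 0.0,"slide": [8,0,0],"spin": 0},{"hand": 0.0,"slide": [0,0,0],"spin": 0}])

```text
time: 25.15
tool_pos: [0.4974, -0.1755, 0.1009]
tool_rot: [2.857, 1.54, -0.252]
contact_force: [0.4, 1.4, -0.3]
opening: 0.0456
```

```bash
python3 - <<'E'
from h import *
st()
gplan((0.4950,-0.1668,0.112),YA,1)
E
```

```text
t 25.15 pos [ 0.4974 -0.1755  0.1009] grill [-0.0259  0.1543  0.1009] yaw-YA -0.0121 tilt [ 0.0296 -0.0076 -0.9995] open 0.0456 F [ 0.4  1.4 -0.3] q [-0.49  0.47  1.72  0.01  0.93  1.04]
yaw -1.538 dyaw 0.012 d [-0.0018, 0.0086, -0.0079] total tool mm [7.8, -8.7, 1.8] 1
[{"hand":H,"slide":[7.8, -8.7, 1.8],"spin":-0.012}]
```

>>> send_rows(motion=[{"hand": 0.0,"slide": [4,-6,1.5],"spin": -0.01},{"hand": 0.0,"slide": [4,-1,0],"spin": 0},{"hand": 0.0,"slide": [0,0,0],"spin": 0}])

```text
time: 25.45
tool_pos: [0.4967, -0.1699, 0.0945]
tool_rot: [2.819, 1.536, -0.281]
contact_force: [-0.3, 1.1, 0.1]
opening: 0.0458
```

```bash
python3 - <<'E'
from h import *
st()
gplan((0.4950,-0.1668,0.112),YA,1)
E
```

```text
t 25.45 pos [ 0.4967 -0.1699  0.0945] grill [-0.0263  0.16    0.0945] yaw-YA -0.0031 tilt [ 0.0332 -0.0096 -0.9994] open 0.0458 F [-0.3  1.1  0.1] q [-0.48  0.47  1.73  0.01  0.91  1.04]
yaw -1.529 dyaw 0.003 d [-0.0011, 0.0029, -0.0015] total tool mm [1.5, -2.9, 1.0] 1
[{"hand":H,"slide":[1.5, -2.9, 1.0],"spin":-0.003}]
```

>>> send_rows(motion=[{"hand": 0.0,"slide": [1,-3,1],"spin": -0.003},{"hand": -1,"slide": [0,0,0],"spin": 0},{"hand": -1,"slide": [0,0,0],"spin": 0},{"hand": -1,"slide": [0,0,0],"spin": 0},{"hand": -1,"slide": [0,0,0],"spin": 0},{"hand": -1,"slide": [0,0,0],"spin": 0},{"hand": -1,"slide": [0,0,0],"spin": 0}], grip_force=30)

```text
time: 26.15
tool_pos: [0.4963, -0.1664, 0.0947]
tool_rot: [2.815, 1.534, -0.281]
contact_force: [0.0, -0.3, 0.2]
opening: 0.0135
```

```bash
python3 - <<'E'
from h import *
st()
E
```

```text
t 26.15 pos [ 0.4963 -0.1664  0.0947] grill [-0.0266  0.1635  0.0947] yaw-YA 0.001 tilt [ 0.0353 -0.0102 -0.9993] open 0.0135 F [ 0.  -0.3  0.2] q [-0.47  0.47  1.74  0.01  0.9   1.05]
```

>>> send_rows(motion=[{"hand": -1,"slide": [0,-6,0],"spin": 0},{"hand": -1,"slide": [0,-6,0],"spin": 0},{"hand": -1,"slide": [0,-6,0],"spin": 0},{"hand": -1,"slide": [0,-6,0],"spin": 0},{"hand": -1,"slide": [0,-6,0],"spin": 0}])

```text
time: 26.65
tool_pos: [0.4949, -0.1357, 0.0947]
tool_rot: [2.763, 1.533, -0.334]
contact_force: [-0.9, -2.8, 1.9]
opening: 0.0137
```

```bash
python3 - <<'E'
from h import *
st()
E
```

```text
t 26.65 pos [ 0.4949 -0.1357  0.0947] grill [-0.0266  0.1941  0.0947] yaw-YA 0.0001 tilt [ 0.036  -0.0125 -0.9993] open 0.0137 F [-0.9 -2.8  1.9] q [-0.42  0.45  1.77  0.    0.89  1.1 ]
```

>>> send_rows(motion=[{"hand": -1,"slide": [0,-5,0],"spin": 0},{"hand": -1,"slide": [0,-4,0],"spin": 0},{"hand": -1,"slide": [0,-3,0],"spin": 0},{"hand": -1,"slide": [0,-3,0],"spin": 0}])

```text
time: 27.05
tool_pos: [0.4946, -0.1287, 0.0948]
tool_rot: [2.411, 1.522, -0.68]
contact_force: [-2.9, -18.5, -1.9]
opening: 0.0139
```

```bash
python3 - <<'E'
from h import *
st()
E
```

```text
t 27.05 pos [ 0.4946 -0.1287  0.0948] grill [-0.0265  0.2011  0.0948] yaw-YA 0.005 tilt [ 0.0377 -0.0305 -0.9988] open 0.0139 F [ -2.9 -18.5  -1.9] q [-0.4   0.44  1.78 -0.02  0.87  1.14]
```

>>> send_rows(motion=[{"hand": -1,"slide": [0,0,0],"spin": 0},{"hand": 0.0,"slide": [0,0,0],"spin": 0},{"hand": 0.0,"slide": [0,0,0],"spin": 0},{"hand": 0.0,"slide": [0,0,0],"spin": 0},{"hand": 0.0,"slide": [0,0,0],"spin": 0},{"hand": 0.0,"slide": [-20,0,0],"spin": 0},{"hand": 0.0,"slide": [-45,0,0],"spin": 0},{"hand": 0.0,"slide": [-45,0,20],"spin": 0}])

```text
time: 27.85
tool_pos: [0.4684, -0.1233, 0.2006]
tool_rot: [2.344, 1.536, -0.746]
contact_force: [0.0, -0.2, 1.2]
opening: 0.0459
```

>>> send_rows(motion=[{"hand": 0.0,"slide": [-20,5,45],"spin": 0},{"hand": 0.0,"slide": [0,5,40],"spin": 0}])

```text
time: 28.05
tool_pos: [0.3858, -0.1377, 0.2244]
tool_rot: [2.42, 1.525, -0.666]
contact_force: [0.7, -1.0, 0.0]
opening: 0.0458
```

```bash
python3 - <<'E'
from look import *
st();look('wrist','w13',['selector_top','timer_grip','rail_grip']); st()
p={k:v for k,v in np.load('w13.npz',allow_pickle=True).items()}
save(p,'w13b.png',s=1.5)
E
```

```text
t 28.05 pos [ 0.3858 -0.1377  0.2244] grill [-0.1357  0.197   0.2244] yaw-YA 0.0102 tilt [ 0.036  -0.0283 -0.999 ] open 0.0458 F [ 0.7 -1.   0. ] q [-0.53  0.11  1.85 -0.01  1.14  0.99]
selector_top 0.66 [244.0, 69.0] n 513 ztop 0.1182 topmean [ 0.4924 -0.1302  0.1164] top ext [ 0.4852 -0.1365] [ 0.5    -0.1235]
timer_grip 0.94 [266.0, 138.0] n 1373 ztop 0.1139 topmean [ 0.4367 -0.1523  0.1125] top ext [ 0.4185 -0.1603] [ 0.4539 -0.145 ]
timer_grip 0.31 [346.0, 95.0] n 49036 ztop 0.1133 topmean [ 0.4543 -0.2396  0.1232] top ext [ 0.4185 -0.3393] [ 0.5001 -0.1235]
t 28.25 pos [ 0.3858 -0.1376  0.2224] grill [-0.1356  0.1972  0.2224] yaw-YA 0.0074 tilt [ 0.033  -0.0262 -0.9991] open 0.046 F [-0.2 -0.   0.3] q [-0.53  0.11  1.85 -0.01  1.14  1.  ]
```

View pics/w13.png

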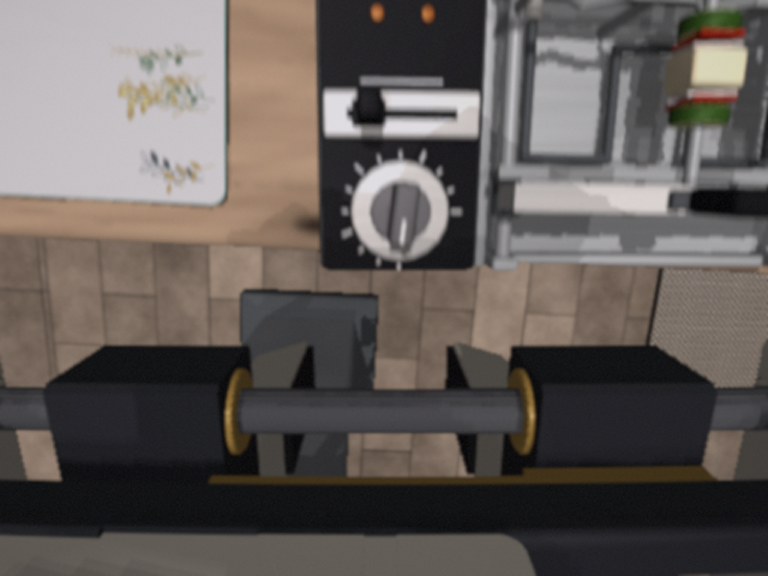

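```bash
python3 - <<'E'
from h import *
for fn in ('w12','w13'):
    p={k:v for k,v in np.load(fn+'.npz',allow_pickle=True).items()}
    for z in (0.08,):
        for y in np.arange(0.12,0.24,0.0):
            pass
    # sample along track line x=-0.028 grill, z=0.08; gray
    for dx in (-0.028,-0.024,-0.020):
        ys=np.arange(0.125,0.236,0.002); X=np.array([gw(dx,y,0.080) for y in ys]); uv=proj(p,X)
        g=cv2.cvtColor(p['pixels'],cv2.COLOR_BGR2GRAY)
        v=[int(g[int(round(b)),int(round(a))]) if 0<=a<512 and 0<=b<384 else -1 for a,b in uv]
        print(fn,dx,list(zip((ys*1000).round().astype(int).tolist(),v)))
    P=cloud(p); G=np.apply_along_axis(wg,2,P)
    m=(G[...,2]>0.110)&(G[...,2]<0.125)&(abs(G[...,0]+0.028)<0.015)&(G[...,1]>0.13)&(G[...,1]<.24); Q=G[m]
    print('block',Q.min(0),Q.max(0),np.percentile(Q[:,1],[2,98]))
E
```

```text
Traceback (most recent call last):
ZeroDivisionError: float division by zero
```

```bash
python3 - <<'E'
from h import *
for fn in ('w10','w12','w13'):
    p={k:v for k,v in np.load(fn+'.npz',allow_pickle=True).items()}
    for dx in (-0.029,):
        ys=np.arange(0.125,0.236,0.002); X=np.array([gw(dx,y,0.080) for y in ys]); uv=proj(p,X)
        g=cv2.cvtColor(p['pixels'],cv2.COLOR_BGR2GRAY)
        v=[int(g[int(round(b)),int(round(a))]) if 0<=a<512 and 0<=b<384 else -1 for a,b in uv]
        print(fn,dx,list(zip((ys*1000).round().astype(int).tolist(),v)))
    P=cloud(p); G=np.apply_along_axis(wg,2,P)
    m=(G[...,2]>0.110)&(G[...,2]<0.125)&(abs(G[...,0]+0.028)<0.015)&(G[...,1]>0.13)&(G[...,1]<.24); Q=G[m]
    print('block',Q.min(0).round(4),Q.max(0).round(4),np.percentile(Q[:,1],[2,98]).round(4))
E
```

```text
w10 -0.029 [(125, 46), (127, 45), (129, 36), (131, 80), (133, 167), (135, 209), (137, 214), (139, 212), (141, 213), (143, 214), (145, 207), (147, 119), (149, 58), (151, 57), (153, 50), (155, 42), (157, 18), (159, 25), (161, 10), (163, 9), (165, 3), (167, 5), (169, 8), (171, 6), (173, 6), (175, 14), (177, 27), (179, 35), (181, 34), (183, 24), (185, 21), (187, 24), (189, 50), (191, 69), (193, 70), (195, 67), (197, 68), (199, 67), (201, 65), (203, 67), (205, 72), (207, 75), (209, 75), (211, 100), (213, 184), (215, 203), (217, 207), (219, 206), (221, 205), (223, 202), (225, 165), (227, 135), (229, 136), (231, 134), (233, 135), (235, 132)]
block [-0.036   0.1561  0.1101] [-0.02    0.1705  0.1193] [0.1564 0.1695]
w12 -0.029 [(125, 162), (127, 173), (129, 152), (131, 73), (133, 128), (135, 192), (137, 200), (139, 200), (141, 201), (143, 201), (145, 202), (147, 100), (149, 32), (151, 34), (153, 32), (155, 22), (157, 15), (159, 12), (161, 14), (163, 16), (165, 17), (167, 16), (169, 16), (171, 22), (173, 24), (175, 30), (177, 32), (179, 33), (181, 32), (183, 33), (185, 30), (187, 31), (189, 31
[... 365 characters left out ...]
 (127, 163), (129, 176), (131, 163), (133, 128), (135, 192), (137, 197), (139, 197), (141, 199), (143, 202), (145, 206), (147, 133), (149, 67), (151, 64), (153, 64), (155, 64), (157, 65), (159, 61), (161, 56), (163, 57), (165, 57), (167, 56), (169, 55), (171, 56), (173, 92), (175, 91), (177, 88), (179, 87), (181, 87), (183, 85), (185, 85), (187, 78), (189, 59), (191, 24), (193, 19), (195, 26), (197, 28), (199, 26), (201, 29), (203, 30), (205, 19), (207, 31), (209, 43), (211, 99), (213, 193), (215, 222), (217, 221), (219, 222), (221, 220), (223, 221), (225, 211), (227, 69), (229, 73), (231, 136), (233, 149), (235, 148)]
block [-0.036   0.1936  0.1101] [-0.0213  0.2063  0.1189] [0.1937 0.2063]
```

```bash
cat > knob.py <<'E'
from h import *
def knob(fn):
    p={k:v for k,v in np.load(fn+'.npz',allow_pickle=True).items()}
    P=cloud(p); G=np.apply_along_axis(wg,2,P)
    m=(G[...,2]>0.104)&(G[...,2]<0.125)&(np.hypot(G[...,0]+.086,G[...,1]-.1797)<0.026); Q=G[m]
    r=cv2.minAreaRect((Q[:,:2]*1000).astype(np.float32)); print('knob rect',r,'z',np.percentile(Q[:,2],95))
    c=np.array(r[0])/1000
    d=Q[:,:2]-c; w,v=np.linalg.eigh(d.T@d); a=v[:,1]; 
    im=p['pixels'].astype(int); br=im.min(-1)
    mm=m&(br>np.percentile(br[m],93)); L=G[mm][:,:2].mean(0)-c
    if a@L<0: a=-a
    # clockwise from -x (front): angle
    print('axis angle (clockwise from front)',np.arctan2(a[1],-a[0]).round(3),'white',L.round(4),np.arctan2(L[1],-L[0]).round(3))
    return c
if __name__=='__main__':
    knob(sys.argv[1])
E
python3 knob.py w13; python3 - <<'E'
from h import *
X=gw(-0.0858,0.1797,0.15); print(X)
gplan(X,YA)
E
```

```text
knob rect ((-85.92890167236328, 179.88775634765625), (14.118789672851562, 35.16741943359375), 83.62139129638672) z 0.1139480763524929
axis angle (clockwise from front) 0.111 white [-0.0026 -0.0002] -0.067
[ 0.43639093 -0.15279474  0.15      ]
yaw -1.519 dyaw -0.007 d [0.0512, -0.0157, -0.0914] total tool mm [93.4, 15.8, -47.4] 3
[{"hand":H,"slide":[31.1, 5.3, -15.8],"spin":0.002},{"hand":H,"slide":[31.1, 5.2, -15.8],"spin":0.002},{"hand":H,"slide":[31.1, 5.2, -15.8],"spin":0.002}]
```

```bash
python3 - <<'E'
from h import *
X=gw(-0.0859,0.1798,0.15)
gplan(X,YA-0.11)
E
```

```text
yaw -1.519 dyaw -0.117 d [0.0511, -0.0156, -0.0914] total tool mm [93.4, 15.7, -47.3] 3
[{"hand":H,"slide":[31.1, 5.2, -15.8],"spin":0.039},{"hand":H,"slide":[31.1, 4.6, -16.0],"spin":0.039},{"hand":H,"slide":[31.1, 3.9, -16.2],"spin":0.039}]
```

>>> send_rows(motion=[{"hand": 0.0,"slide": [25,5,-15],"spin": 0.025},{"hand": 0.0,"slide": [25,5,-15],"spin": 0.025},{"hand": 0.0,"slide": [25,5,-15],"spin": 0.025},{"hand": 0.0,"slide": [10,0,0],"spin": 0.025},{"hand": 0.0,"slide": [0,0,0],"spin": 0}])

```text
time: 28.75
tool_pos: [0.4409, -0.1535, 0.1361]
tool_rot: [2.56, 1.526, -0.631]
contact_force: [0.3, -0.2, -0.1]
opening: 0.0461
```

```bash
python3 - <<'E'
from h import *
st(); X=gw(-0.0859,0.1798,0.108)
gplan(X,YA-0.11)
E
```

```text
t 28.75 pos [ 0.4409 -0.1535  0.1361] grill [-0.0813  0.1788  0.1361] yaw-YA -0.0944 tilt [ 0.0364 -0.0266 -0.999 ] open 0.0461 F [ 0.3 -0.2 -0.1] q [-0.5   0.32  1.85 -0.01  0.93  1.13]
yaw -1.621 dyaw -0.016 d [-0.004, 0.0003, -0.047] total tool mm [46.8, -1.2, 5.7] 2
[{"hand":H,"slide":[23.4, -0.6, 2.9],"spin":0.008},{"hand":H,"slide":[23.4, -0.6, 2.9],"spin":0.008}]
```

>>> send_rows(motion=[{"hand": 0.0,"slide": [14,0,3],"spin": 0.008},{"hand": 0.0,"slide": [14,0,2],"spin": 0.008},{"hand": 0.0,"slide": [10,0,0],"spin": 0},{"hand": 0.0,"slide": [5,0,0],"spin": 0}])

```text
time: 29.15
tool_pos: [0.439, -0.1539, 0.0941]
tool_rot: [2.59, 1.522, -0.614]
contact_force: [0.0, -0.1, 0.3]
opening: 0.0459
```

```bash
python3 - <<'E'
from h import *
st(); X=gw(-0.0859,0.1798,0.108)
gplan(X,YA-0.11)
E
```

```text
t 29.15 pos [ 0.439  -0.1539  0.0941] grill [-0.0832  0.1785  0.0941] yaw-YA -0.1074 tilt [ 0.0395 -0.0278 -0.9988] open 0.0459 F [ 0.  -0.1  0.3] q [-0.5   0.38  1.9  -0.01  0.82  1.14]
yaw -1.634 dyaw -0.003 d [-0.002, 0.0007, -0.005] total tool mm [4.9, -0.7, 2.2] 1
[{"hand":H,"slide":[4.9, -0.7, 2.2],"spin":0.003}]
```

>>> send_rows(motion=[{"hand": 0.0,"slide": [4,-0.7,2],"spin": 0.003},{"hand": -1,"slide": [0,0,0],"spin": 0},{"hand": -1,"slide": [0,0,0],"spin": 0},{"hand": -1,"slide": [0,0,0],"spin": 0},{"hand": -1,"slide": [0,0,0],"spin": 0},{"hand": -1,"slide": [0,0,0],"spin": 0},{"hand": -1,"slide": [0,0,0],"spin": 0}], grip_force=25)

```text
time: 29.85
tool_pos: [0.4381, -0.1522, 0.0914]
tool_rot: [2.64, 1.521, -0.567]
contact_force: [0.0, -3.5, -4.0]
opening: 0.0141
```

```bash
python3 - <<'E'
from h import *
st()
E
```

```text
t 29.85 pos [ 0.4381 -0.1522  0.0914] grill [-0.0841  0.1803  0.0914] yaw-YA -0.1105 tilt [ 0.0421 -0.0268 -0.9988] open 0.0141 F [ 0.  -3.5 -4. ] q [-0.5   0.38  1.91 -0.    0.8   1.14]
```

>>> send_rows(motion=[{"hand": -1,"slide": [0,0,0],"spin": 0.12},{"hand": -1,"slide": [0,0,0],"spin": 0.12},{"hand": -1,"slide": [0,0,0],"spin": 0.12},{"hand": -1,"slide": [0,0,0],"spin": 0.12}])

```text
time: 30.25
tool_pos: [0.4378, -0.153, 0.0914]
tool_rot: [3.102, 1.521, -0.6]
contact_force: [0.3, -0.7, -0.8]
opening: 0.0141
```

```bash
python3 - <<'E'
from h import *
st()
E
```

```text
t 30.25 pos [ 0.4378 -0.153   0.0914] grill [-0.0844  0.1795  0.0914] yaw-YA -0.6053 tilt [ 0.0413 -0.0283 -0.9987] open 0.0141 F [ 0.3 -0.7 -0.8] q [-0.5   0.38  1.91 -0.01  0.8   1.64]
```

Turning smoothly; continue to about 1.45.

>>> send_rows(motion=[{"hand": -1,"slide": [0,0,0],"spin": 0.12},{"hand": -1,"slide": [0,0,0],"spin": 0.12},{"hand": -1,"slide": [0,0,0],"spin": 0.12},{"hand": -1,"slide": [0,0,0],"spin": 0.12},{"hand": -1,"slide": [0,0,0],"spin": 0.12},{"hand": -1,"slide": [0,0,0],"spin": 0.12},{"hand": -1,"slide": [0,0,0],"spin": 0.1},{"hand": -1,"slide": [0,0,0],"spin": 0}])

```text
time: 31.05
tool_pos: [0.4366, -0.1537, 0.0915]
tool_rot: [-2.403, 1.523, -0.676]
contact_force: [2.0, 0.7, -0.3]
opening: 0.014
```

```bash
python3 - <<'E'
from h import *
st()
E
```

```text
t 31.05 pos [ 0.4366 -0.1537  0.0915] grill [-0.0857  0.1787  0.0915] yaw-YA -1.4582 tilt [ 0.0374 -0.03   -0.9988] open 0.014 F [ 2.   0.7 -0.3] q [-0.5   0.38  1.91 -0.01  0.81  2.49]
```

>>> send_rows(motion=[{"hand": -1,"slide": [0,0,0],"spin": -0.1},{"hand": -1,"slide": [0,0,0],"spin": -0.12},{"hand": -1,"slide": [0,0,0],"spin": -0.12},{"hand": -1,"slide": [0,0,0],"spin": -0.12},{"hand": -1,"slide": [0,0,0],"spin": -0.1},{"hand": -1,"slide": [0,0,0],"spin": -0.05},{"hand": -1,"slide": [0,0,0],"spin": 0}])

```text
time: 31.75
tool_pos: [0.4376, -0.1532, 0.0915]
tool_rot: [-3.022, 1.522, -0.64]
contact_force: [0.2, 0.2, 0.0]
opening: 0.0138
```

```bash
python3 - <<'E'
from h import *
st()
E
```

```text
t 31.75 pos [ 0.4376 -0.1532  0.0915] grill [-0.0846  0.1792  0.0915] yaw-YA -0.8032 tilt [ 0.0393 -0.0292 -0.9988] open 0.0138 F [0.2 0.2 0. ] q [-0.5   0.38  1.91 -0.01  0.81  1.84]
```

>>> send_rows(motion=[{"hand": -1,"slide": [0,0,0],"spin": -0.015},{"hand": -1,"slide": [0,0,0],"spin": 0}])

```text
time: 31.95
tool_pos: [0.4376, -0.1532, 0.0915]
tool_rot: [-3.036, 1.522, -0.637]
contact_force: [0.8, 1.0, -0.9]
opening: 0.0139
```

```bash
python3 - <<'E'
from h import *
st()
E
```

```text
t 31.95 pos [ 0.4376 -0.1532  0.0915] grill [-0.0846  0.1793  0.0915] yaw-YA -0.787 tilt [ 0.0393 -0.0291 -0.9988] open 0.0139 F [ 0.8  1.  -0.9] q [-0.5   0.38  1.91 -0.01  0.81  1.82]
```

>>> send_rows(motion=[{"hand": -0.1,"slide": [0,0,0],"spin": 0},{"hand": -0.1,"slide": [0,0,0],"spin": 0},{"hand": -0.1,"slide": [0,0,0],"spin": 0},{"hand": -0.1,"slide": [0,0,0],"spin": 0},{"hand": -0.1,"slide": [-20,0,0],"spin": 0},{"hand": -0.1,"slide": [-40,0,0],"spin": 0},{"hand": -0.1,"slide": [-45,0,0],"spin": 0},{"hand": -0.1,"slide": [-40,0,0],"spin": 0}])

```text
time: 32.75
tool_pos: [0.4289, -0.148, 0.236]
tool_rot: [-3.105, 1.534, -0.707]
contact_force: [0.8, -0.5, 0.1]
opening: 0.0413
```

```bash
python3 - <<'E'
from h import *
st(); plan((0.37,-0.22,0.28),YA)
E
```

```text
t 32.75 pos [ 0.4289 -0.148   0.236 ] grill [-0.093   0.1848  0.236 ] yaw-YA -0.7883 tilt [ 0.0278 -0.0238 -0.9993] open 0.0413 F [ 0.8 -0.5  0.1] q [-0.5   0.18  1.72 -0.01  1.21  1.82]
yaw -2.315 dyaw 0.788 d [-0.0589, -0.072, 0.044] total tool mm [-43.9, 92.8, -7.0] 6
[{"hand":H,"slide":[-7.3, 15.5, -1.2],"spin":-0.131},{"hand":H,"slide":[-7.4, 15.5, 0.9],"spin":-0.131},{"hand":H,"slide":[-7.5, 15.2, 2.9],"spin":-0.131},{"hand":H,"slide":[-7.5, 14.6, 4.8],"spin":-0.131},{"hand":H,"slide":[-7.6, 13.8, 6.7],"spin":-0.131},{"hand":H,"slide":[-7.7, 12.8, 8.5],"spin":-0.131}]
```

>>> send_rows(motion=[{"hand": -0.1,"slide": [-8,15,-1],"spin": -0.131},{"hand": -0.1,"slide": [-8,15,1],"spin": -0.131},{"hand": -0.1,"slide": [-8,15,3],"spin": -0.131},{"hand": -0.1,"slide": [-8,14,5],"spin": -0.131},{"hand": -0.1,"slide": [-8,14,7],"spin": -0.131},{"hand": -0.1,"slide": [-8,13,9],"spin": -0.131},{"hand": -0.1,"slide": [0,0,0],"spin": 0}])

```text
time: 33.45
tool_pos: [0.3701, -0.2217, 0.2934]
tool_rot: [2.391, 1.519, -0.676]
contact_force: [0.7, -1.5, -0.3]
opening: 0.0416
```

```bash
python3 - <<'E'
from look import *
st();look('wrist','w14',['selector_top','timer_grip','rail_grip','kebab_1_mid']); st()
from ing import ing
ing('w14')
E
python3 knob.py w14
```

```text
t 33.45 pos [ 0.3701 -0.2217  0.2934] grill [-0.1551  0.1139  0.2934] yaw-YA 0.0295 tilt [ 0.0404 -0.0324 -0.9987] open 0.0416 F [ 0.7 -1.5 -0.3] q [-0.72  0.09  1.67  0.    1.33  0.78]
selector_top 0.87 [165.0, 58.0] n 434 ztop 0.1182 topmean [ 0.4923 -0.1315  0.1159] top ext [ 0.4848 -0.1375] [ 0.5013 -0.1238]
timer_grip 0.93 [187.0, 118.0] n 989 ztop 0.1142 topmean [ 0.4361 -0.1541  0.1124] top ext [ 0.4193 -0.1695] [ 0.4525 -0.1386]
rail_grip 0.7 [354.0, 110.0] n 3856 ztop 0.1466 topmean [ 0.4546 -0.3304  0.1453] top ext [ 0.4463 -0.3456] [ 0.463  -0.3171]
rail_grip 0.7 [422.0, 46.0] n 2642 ztop 0.1017 topmean [ 0.5329 -0.4015  0.099 ] top ext [ 0.5016 -0.4201] [ 0.5647 -0.3867]
t 33.7 pos [ 0.3707 -0.2198  0.2919] grill [-0.1544  0.1157  0.2919] yaw-YA 0.0281 tilt [ 0.0386 -0.0298 -0.9988] open 0.0412 F [ 0.3  0.6 -0.4] q [-0.72  0.09  1.67  0.    1.33  0.78]
1 food [ -0.9 -74.7] [32.8 61.6] x [-0.0312  0.0292] y -0.0733 ztop 0.1013 rear rod xmax 0.0453 y -0.0745 z 0.0959 front xmin -0.0831 z 0.0896
2 food [-1.   0.5] [61.7 32.6] x [-0.0314  0.0291] y 0.0011 ztop 0.1012 rear rod xmax 0.0412 y -0.0001 z 0.0963 front xmin -0.0838 z 0.0896
3 empty
knob rect ((-86.04269409179688, 178.74725341796875), (14.3160982131958, 35.49576187133789), 44.69062042236328) z 0.11424994333441589
axis angle (clockwise from front) 0.795 white [-0.0069  0.0075] 0.828
```

View pics/w14.png

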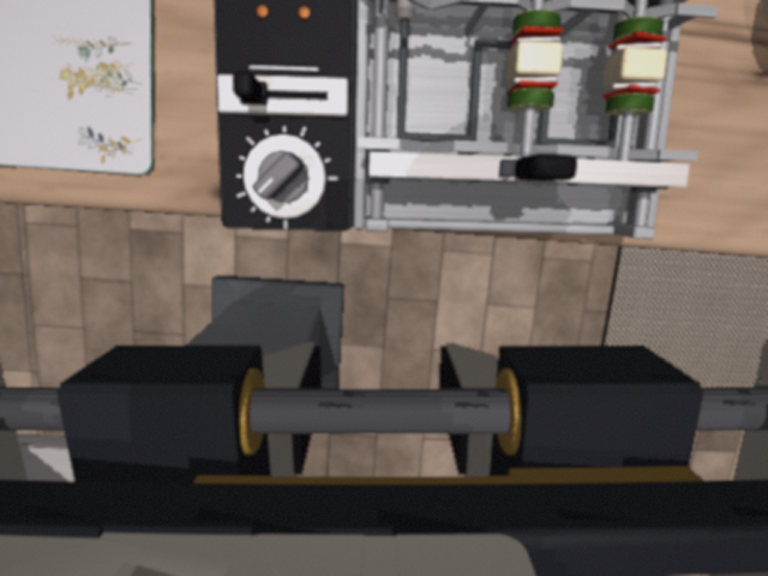

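```bash
python3 - <<'E'
from look import *
look('scene','s9',[]);look('top','t9',[]);
import cv2
a=cv2.imread('pics/s9.png');cv2.imwrite('pics/s9c.png',cv2.resize(a[130:500,100:700],None,fx=1.3,fy=1.3))
E
```

```text
(no output)
```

View pics/s9c.png

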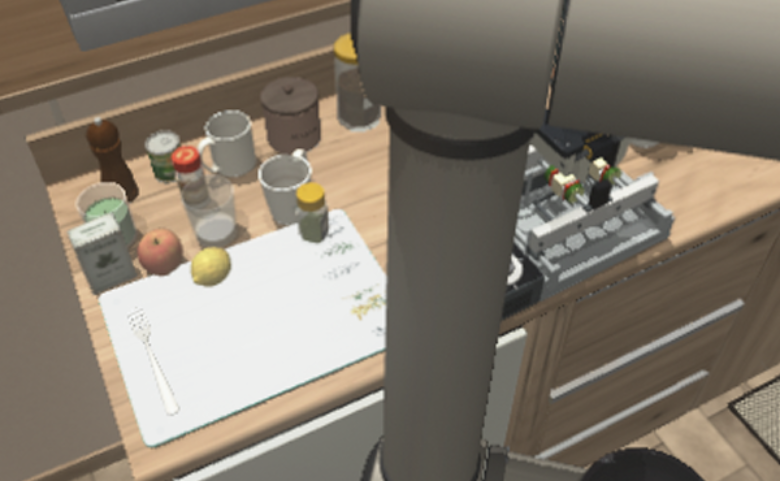

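View pics/t9.png

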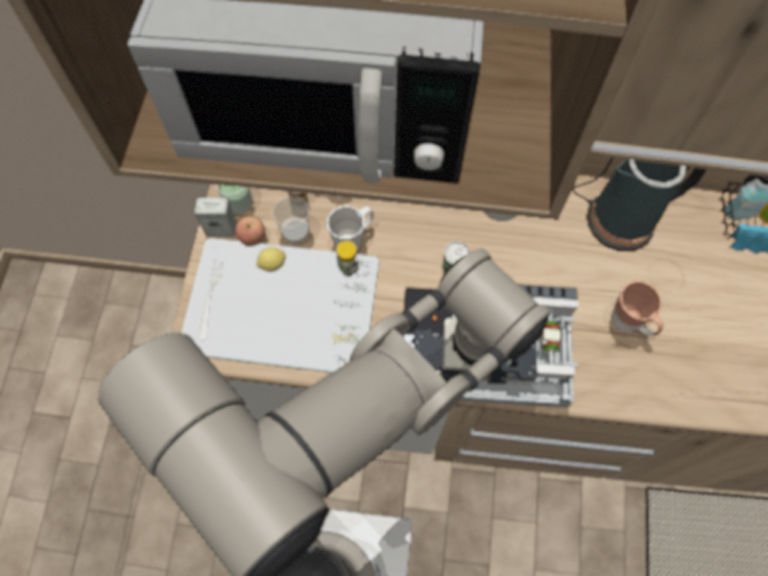

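The board is clear of kebabs. The lemon, jar, fork, tin and mugs are where they were, and the robot is touching nothing, so I'm handing in.

```bash
python3 -c "
from h import *
print(job.hand_in()); st()"
```

```text
the job is handed in; nothing more can be done
None
the job is handed in; nothing more can be done
```

The job is done and handed in at about 34 s on the robot's clock, well inside the 208 s limit; the hand-in gives no verdict. There were two kebabs on the board, not three.

In order:
1. **Rail back:** I drew the front rail back to its stop, where it resisted with 23 N.
2. **Kebabs laid:** they went into stations 1 and 2, points towards the front rail, with their middles about 17 mm in front of the station.
3. **Rail home:** I pushed it about 39 mm onto its stop, where it resisted with 31 N.
4. **Selector:** I slid it left to its stop.
5. **Timer:** I wound it to about 1.46 rad, past 15 minutes (1.178), and came back down to 10.

My last checks, from the final wrist picture (the rail face and slot fit come from earlier pictures):
- **Kebabs:** both middles are within 1 mm of their stations. The two final views differ by about 0.4 mm, which is within the camera calibration.
- **Rail:** its face is at about -68 mm, fully home.
- **Selector:** the block is about 40 mm along its travel, judged from where the slot ends. It moved only about 37 mm, so it probably started a few millimetres off its right end.
- **Timer:** the knob's bar reads 0.79 rad and the gripper read 0.787 just before letting go, against 0.785 for 10 minutes. The white line alone gave a coarser 0.83.
- **Everything else:** the board is clear of kebabs, and the other things visible in the pictures look undisturbed.

One unplanned effect: the tool drifted a few degrees off vertical during the run and I could not correct it directly, but it did not upset any grasp or placing.

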